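Lock the cash box and put its key away

TASK

Lock the grey cash box: put the key fully home in the keyhole on its lid, turn it clockwise (seen from above) until the bolt is fully thrown, then turn it back to the one position where it comes out and take it out. Lay the key down in the low white porcelain dish on the table without dropping it from a height, and leave the box shut and the other things on the table where they are.

Things in the scene. Friction and masses are not known exactly. Their poses are not given: they have to be found in the camera images.
- key_bow (a point): Centre of the bow (head) of the loose key, 84 mm long, about 60 g, lying flat on the coaster. x: along the key, bow to tip; y: across the bow; z: through its thickness, up as it lies. Bow: black plastic block 40 (x) by 34 (y) by 14 mm (z), edges rounded 3 mm. From x = 20 to 30 mm a steel collar 13.6 mm in diameter. The key works either way round (half a turn about x).
- key_tip (a point): The rounded tip of the key, 63.5 mm from the bow's centre along the key's x; same axes. Past the collar the steel shank is 5 mm in diameter up to this tip; on it, from x = 37 to 57 mm, sits the flat double-sided bit, 18 mm wide (y) and 5 mm thick (z), its ends bevelled in thickness.
- keyhole (a point): Keyhole centre, top face of the steel rosette on the box's lid, 90 mm above the table. z up, y along the slot (20 mm long, 7 mm wide, through a 5 mm plate, 1.5 mm chamfer), x towards the box's rear. The key goes straight down, bit along the slot, until its collar rests on the rosette: bow centre 30 mm above this point. Only then does it turn; it comes out only within 5 degrees of its first angle.
- box: The grey steel cash box, fixed, 170 (x) by 240 (y) by 85 mm high; origin at the centre of its underside, x from its front (robot side) to its hinge. The keyhole lies 42 mm in front of its centre, on a rosette 44 by 50 mm that stands 5 mm above the lid. A folded wire handle lies flat on the lid, up to 8 mm high, 28 to 63 mm behind the centre.
- plug (a joint): Angle of the lock's plug in rad: 0 where the key goes in and comes out (slot of the plug along the keyhole), positive clockwise seen from above, stops at +1.65 and -1.65. It stays where it is left (friction 0.035 N m).
- bolt (a joint): Travel of the bolt inside the lid in m: 0 withdrawn, 0.009 fully thrown. The plug drives it with lost motion: turned clockwise it moves the bolt from about 25 degrees on, and has it fully thrown at 90 degrees (about 2 N friction); when the plug goes back to 0 the bolt stays thrown. Turned anticlockwise past -25 degrees it withdraws it.
- box_lid (a joint): Angle of the box's lid on its rear hinge in rad: 0 shut, positive raised. The lid (about 0.8 kg) is shut by its own weight alone until the bolt is thrown.
- coaster: Round silicone coaster, 110 mm in diameter, 6 mm thick, fixed to the table; origin at the centre of its underside. The key lies on it.
- dish_in (a point): Centre of the inner floor of the low white porcelain dish that stands alone on the table: round, rim 160 mm in diameter and 22 mm high, inner floor about 90 mm in diameter and 5 mm above the table, sides rising outwards. Loose, about 0.45 kg. Coaster and dish may have changed places.
- tiers: Bystander: three tiers of white porcelain dishes on one another, 190 mm in diameter, 150 mm high; origin at the centre of its underside.
- dispenser: Bystander: empty clear plastic push dispenser, 66 mm in diameter, 170 mm high; origin at the centre of its underside.
- torch: Bystander: black aluminium torch lying on its side, 150 mm long (x), 36 mm thick; origin below its middle.
- top: Bystander: varnished wooden spinning top lying on its side, 60 mm in diameter, 80 mm long; origin at its point.
- remote: Bystander: black remote control lying flat, 165 (x) by 44 by 18 mm; origin below its centre.
- mug: Bystander: blue stoneware mug, 82 mm in diameter, 92 mm high, handle to its +y; origin at the centre of its underside.
Mind the look-alikes: they are no part of the job. Of the things that look like the coaster, take the one that is farthest from the robot's base at the start. What is shaped like the part that bears key_bow but blue is not meant.

How it is judged:
By the outcome, as a careful person would: the job done as asked, in the order asked, and still so for the second after the job is handed in, with the robot touching nothing.
It also fails if it takes over 67 s, if anything falls off the work surface, if the arm or the gripper's body presses on something with over 40 N, if the wrist force passes 120 N, or if a joint passes its speed limit or range.

ROBOT

A 6-joint arm with a two-finger parallel gripper is mounted at the origin on the work surface. World frame = base frame: x ahead of the robot, y to its left, z up, the work surface at z = 0. Lengths are in mm, angles in degrees, forces in N, time in s.
With the tool pointing down it reaches from about 275 to 975 mm from the base axis. Payload 8.4 kg.
Tool frame: the origin (TCP) lies at the very end of the fingers, on their centre line; the grasp point (between the pads) lies 19 mm behind it (bot.hold_point_z is the distance from the TCP to the grasp point, in mm); z points along the fingers, y is the line along which they close (so a half turn about z gives the same grasp; the last joint's range is limited). The gripper opens to 92 mm and grips with 3 to 60 N. Pads are 20 mm wide; open, the fingers measure 128 mm over their backs; the gripper's body (75 mm by 189 mm) begins 69 mm behind the grasp point.
Start: joints at [65.867, 20.225, 93.587, -0, 66.188, -0.138], TCP at [254.164, 570.989, 214.583] pointing down, gripper open.
Joint ranges: [-150.9, 150.9], [-52.94, 120.26], [3.33, 152.33], [-74.26, 254.26], [0, 154.13], [-172.89, 172.89]. Speed limits (degrees/s): [127.2, 127.2, 159.86, 180, 180, 180].

INTERFACE

Orientations are given as a 3x3 rotation matrix whose columns are the frame's x, y, z axes.
In Python, from cell import bot gives the robot as it stands. The module is installed in compiled form; this text tells all that it offers.
- The arm moves only by the tool apply_moves, never from a script. Its argument "plan" is a list of rows, each an object with "slide": the shift along the tool's x, y, z in cm, a list of three; "twist": the turn, a rotation vector about the tool's x, y, z in degrees, a list of three; "grip": the closure in counts, from 0 (fully open) to 255 (shut). A call has 1 to 10 rows; each row shifts and turns the commanded pose from where the row before left it, along the tool's axes as they then stand; what a row does not reach is not made up. A row lasts 1/8 s, in which the tool goes at most 62.5 mm and 10.7 degrees, less where a joint would pass 70% of its speed; a pose out of reach is approached as far as the arm can. A call is refused whole if a number of a shift passes 6.25 or a number of a turn 10.7, either way. A call with a gripper value outside its range is refused whole. The fingers move at their own pace and stop on an object; "force" is the grip in N (left out, the last holds). Time passes only in rows, so rows that do not move let the fingers close. It gives the time, the measured TCP pose, the force, the opening and the grip force at its end, in the units of the state.
- bot.get_state(): the state, without advancing time (a new reading comes with each control period).
- bot.get_image(name): name is "scene" or "top" or "wrist"; returns the picture (480x640x3 uint8, red, green, blue); there is no depth.
- bot.calibration(name): a dict with "fx", "fy", "cx", "cy" (pixels), "T" (4x4, takes a point from camera to world coordinates). Camera axes: x right, y down, z forward; pixel columns grow to the right and rows downward; lengths in mm; the calibration is good to about 2 mm. A picture is of the moment at which its call begins: read the wrist's pose just before it. calibration takes no time and is no camera call; for the wrist camera it gives the pose at the moment of the call.
- bot.close_job(): hands the job in; it is judged then, once.
The state is a dict: "t": time; "q": joint angles; "qd": joint speeds; "joint_torque": joint torques, N m; "tcp_pos": TCP position; "ee_rot": TCP orientation; "contact_force": force on the tool from outside, world axes, zero at the start; "torque": the same for the moment, N m; "grip_width": opening from 0.0 (shut) to 1.0 (fully open); "grip_force": force on a finger pad.
Only numpy, scipy, OpenCV 4.12 (cv2) and the standard library are available. Lean on these libraries where they do the work, as an engineer would, in place of code of your own. Each camera call takes 0.05 s, during which the arm holds its last target. There are 200 camera calls.

## Working session

There is one attempt and no reset: what is moved stays moved. The work goes in short steps, Python scripts to look and compute and a tool call to move; the robot and the scene stay as the last step left them, time stands still between calls to the robot, and variables do not carry over. Pictures are saved under pics/ and viewed, at most 10 in all, crops included, and the job is handed in when it is done.

Besides the shell and the picture viewer there is one more tool, called after "Emit:" by a JSON object that holds its "op" and its "data", one argument or row to a line. apply_moves: Moves the arm, as the interface text tells. Its arguments: {"type":"object","properties":{"plan":{"type":"array","items":{"type":"object","properties":{"slide":{"type":"array","items":{"type":"number"}},"twist":{"type":"array","items":{"type":"number"}},"grip":{"type":"number"}}}},"force":{"type":"number"}},"required":["plan"]}

```bash
mkdir -p pics; python3 - <<'E'
from cell import bot
import cv2,numpy as np
for n in("scene","top"):
    im=bot.get_image(n);cv2.imwrite(f"pics/{n}0.png",im[:,:,::-1])
    c=bot.calibration(n);print(n,c["fx"],c["cx"],c["cy"],np.round(c["T"],3).tolist())
c=bot.calibration("wrist");print(c["fx"],np.round(c["T"],3).tolist())
s=bot.get_state();print(s["t"],s["tcp_pos"],np.round(s["ee_rot"],3).tolist())
E
```

```text
scene 617.3083009609622 319.8207906643253 231.29878563907076 [[0.344, 0.813, -0.47, 1397.628], [0.939, -0.302, 0.165, -241.502], [-0.007, -0.498, -0.867, 1585.093], [0.0, 0.0, 0.0, 1.0]]
top 452.4496072655648 315.47404460162613 226.8254433612324 [[0.028, -0.992, 0.126, 433.172], [-1.0, -0.027, 0.009, 42.611], [-0.005, -0.126, -0.992, 1124.913], [0.0, 0.0, 0.0, 1.0]]
413.7292730355696 [[0.407, 0.881, 0.24, 187.253], [0.913, -0.392, -0.107, 600.964], [-0.001, 0.263, -0.965, 384.833], [0.0, 0.0, 0.0, 1.0]]
0.1 [254.0000803  570.56635377 213.93599239] [[-0.914, 0.407, -0.0], [0.407, 0.914, -0.001], [-0.0, -0.001, -1.0]]
```

View pics/top0.png

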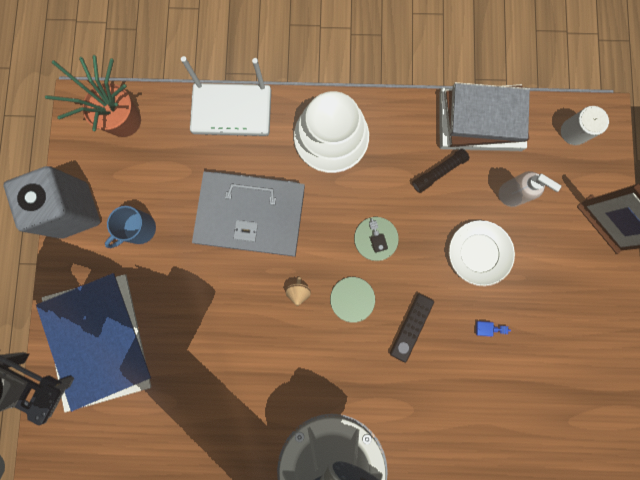

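View pics/scene0.png

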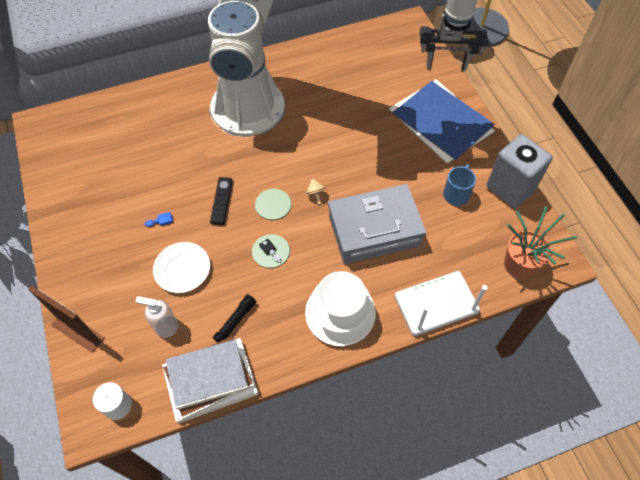

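The top view shows these candidates:

| Pixel | Thing | Decision |
|---|---|---|
| (378,240) | Black key on the green coaster | The key I want |
| (492,329) | Blue key | Decoy |
| (377,238) | Green coaster | Farther from the base, and the key lies on it, so this is the one |
| (353,300) | Green coaster | Decoy |
| (482,253) | Lone white dish | Target dish |
| (333,130) | Tiers | Bystander |
| (245,231) | Keyhole | Target keyhole |

Next I'll measure and check the key in a close crop.

```bash
cat > h.py <<'E'
import numpy as np,cv2
from cell import bot
def ray(n,px,c=None):
    c=c or bot.calibration(n);T=c["T"];px=np.atleast_2d(px).astype(float)
    d=np.c_[(px[:,0]-c["cx"])/c["fx"],(px[:,1]-c["cy"])/c["fy"],np.ones(len(px))]@T[:3,:3].T
    return T[:3,3],d
def plane(n,px,z,c=None):
    o,d=ray(n,px,c);return o+d*((z-o[2])/d[:,2])[:,None]
E
python3 - <<'E'
from h import *
t=cv2.imread("pics/top0.png");s=cv2.imread("pics/scene0.png")
def blob(m,lo,area=20):
    n,l,st,ce=cv2.connectedComponentsWithStats(m.astype(np.uint8));return [(i,st[i].tolist(),ce[i].round(1).tolist()) for i in range(1,n) if st[i][4]>area],l
for n,im,roi,kz in(("top",t,(350,400,210,265),13),("scene",s,(250,292,233,270),13)):
    x0,x1,y0,y1=roi;m=np.zeros(im.shape[:2],bool);m[y0:y1,x0:x1]=(im.max(2)<60)[y0:y1,x0:x1]
    b,l=blob(m);print(n,b)
    for i,st,ce in b:
        p=np.argwhere(l==i)[:,::-1].astype(np.float32);r=cv2.minAreaRect(p);w=plane(n,cv2.boxPoints(r),20);print(" bow z20",plane(n,ce,20).round(1),w.round(0)[:,:2].tolist())
    hs=cv2.cvtColor(im,cv2.COLOR_BGR2HSV);g=(abs(hs[...,0].astype(int)-62)<22)&(hs[...,1]>40)&(hs[...,2]>80)
    for i,st,ce in blob(g,0,300)[0]:print(" green",st,plane(n,ce,6).round(1))
A=t[200:280,200:280];B=t[205:270,345:410];
D=s[225:275,240:300];E_=s[180:225,340:400]
cv2.imwrite("pics/crop.png",np.vstack([np.hstack([cv2.resize(A,(390,290)),cv2.resize(B,(390,290))]),np.hstack([cv2.resize(E_,(390,290)),cv2.resize(D,(390,290))])]))
for n,px in(("top",[245.5,231]),):print("kh",plane(n,px,90))
print("dish",plane("top",[482,253],22),plane("scene",[182,268],22))
print("box corners",plane("top",[[203,170],[303,183],[295,255],[193,241]],85).round(1))
E
```

```text
Traceback (most recent call last):
TypeError: blob() missing 1 required positional argument: 'lo'
```

```bash
python3 - <<'E'
from h import *
t=cv2.imread("pics/top0.png");s=cv2.imread("pics/scene0.png")
def blob(m,area=20):
    n,l,st,ce=cv2.connectedComponentsWithStats(m.astype(np.uint8));return [(i,st[i].tolist(),ce[i].round(1).tolist()) for i in range(1,n) if st[i][4]>area],l
for n,im,roi in(("top",t,(350,400,210,265)),("scene",s,(250,292,233,270))):
    x0,x1,y0,y1=roi;m=np.zeros(im.shape[:2],bool);m[y0:y1,x0:x1]=(im.max(2)<60)[y0:y1,x0:x1]
    b,l=blob(m);print(n,b)
    for i,st,ce in b:
        p=np.argwhere(l==i)[:,::-1].astype(np.float32);r=cv2.minAreaRect(p);w=plane(n,cv2.boxPoints(r),20);print(" bow z20",plane(n,ce,20).round(1),w.round(0)[:,:2].tolist())
    hs=cv2.cvtColor(im,cv2.COLOR_BGR2HSV);g=(abs(hs[...,0].astype(int)-62)<22)&(hs[...,1]>40)&(hs[...,2]>80)
    for i,st,ce in blob(g,300)[0]:print(" green",st,plane(n,ce,6).round(1))
A=t[200:260,210:290];B=t[205:265,340:420];
D=s[225:270,240:300];E_=s[180:225,340:400]
cv2.imwrite("pics/crop.png",np.vstack([np.hstack([cv2.resize(q,(390,292)) for q in r]) for r in((A,B),(E_,D))]))
print("kh",plane("top",[245.5,231],90))
print("dish",plane("top",[482,253],22),plane("scene",[182,268],22))
print("box corners",plane("top",[[203,170],[303,183],[295,255],[193,241]],85).round(1))
E
```

```text
top []
 green [52, 55, 61, 51, 585] [[947.4 646.3   6. ]]
scene []
kh [[550.64969085 213.00614913  90.        ]]
dish [[ 520.48903839 -354.4201672    22.        ]] [[ 526.41681056 -350.12608367   22.        ]]
box corners [[693.1 321.   85. ]
 [668.3  84.3  85. ]
 [498.9  97.3  85. ]
 [524.6 334.1  85. ]]
```

View pics/crop.png

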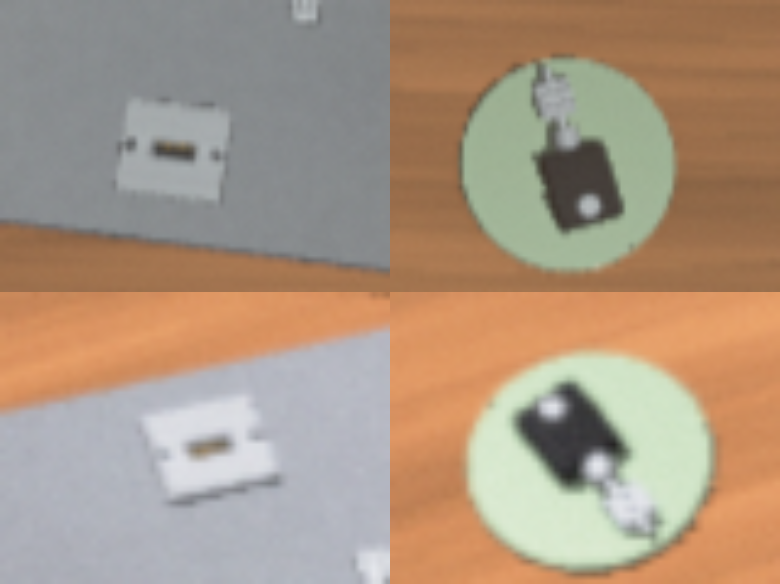

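The crop shows the black key lying on the farther coaster, with its bit pointing away from the robot. It also shows the keyhole slot along the box's y. Now I'll get coarse numbers.

```bash
python3 - <<'E'
from h import *
f=lambda L:np.array([(a/4.875+x0,b/4.867+y0) for a,b,x0,y0 in L])
k=f([(145,157,340,205),(213,140,340,205),(233,210,340,205),(178,231,340,205)])
w=plane("top",k,20);print(w.round(0).tolist(),w.mean(0))
tip=plane("top",f([(152,66,340,205)]),11);print("tip",tip)
print("coaster",plane("top",[377,238.5],6))
kh=f([(153,150,210,200),(195,150,210,200)]);w=plane("top",kh,90);print("slot",w,w.mean(0))
g=lambda a,b,x0,y0:(a/6.5+x0,(b-292)/6.49+y0)
print("scene kh",plane("scene",[g(209,447,340,180)],90))
sb=np.array([g(125,420,240,225),g(182,382,240,225),g(235,455,240,225),g(178,488,240,225)])
w=plane("scene",sb,20);print("scene bow",w.round(0).tolist(),w.mean(0),"tip",plane("scene",[g(265,532,240,225)],11))
c=bot.calibration("wrist");s=bot.get_state();R=s["ee_rot"]
print("cam in tool",R.T@(c["T"][:3,3]-s["tcp_pos"]),(R.T@c["T"][:3,:3]).round(3).tolist())
E
```

```text
[[552.0, -81.0, 20.0], [561.0, -115.0, 20.0], [526.0, -126.0, 20.0], [515.0, -98.0, 20.0]] [ 538.41421154 -105.01669063   20.        ]
tip [[599.40639617 -85.08320837  11.        ]]
coaster [[ 550.52394616 -100.73719857    6.        ]]
slot [[550.80396129 222.51834415  90.        ]
 [551.3557507  202.64805695  90.        ]] [551.07985599 212.58320055  90.        ]
scene kh [[553.65300663 215.45840315  90.        ]]
scene bow [[530.0, -123.0, 20.0], [520.0, -93.0, 20.0], [563.0, -82.0, 20.0], [570.0, -111.0, 20.0]] [ 545.88810335 -102.0815999    20.        ] tip [[599.88781905 -80.79013166  11.        ]]
cam in tool [  73.33428535    0.4132362  -170.90020086] [[-0.0, -0.965, -0.263], [1.0, -0.0, 0.001], [-0.001, -0.263, 0.965]]
```

Emit:
{"op": "apply_moves", "data": {
  "plan": [
    {"slide": [-4.4,-4.1,0],"grip": 0},
    {"slide": [-4.4,-4.1,0]},
    {"slide": [-4.4,-4.1,0]},
    {"slide": [-4.4,-4.1,0]},
    {"slide": [-4.4,-4.1,0]},
    {"slide": [-4.4,-4.1,0]},
    {"slide": [-4.4,-4.1,0]},
    {"slide": [-4.4,-4.1,0]},
    {"slide": [-4.4,-4.1,0]},
    {"slide": [-4.4,-4.1,0]}
  ],
  "force": 40
}}

```text
schema error: expected keys slide, twist, grip
```

```bash
python3 - <<'E'
from h import *
s=bot.get_state();print(s["t"],s["tcp_pos"],s["q"].tolist() if hasattr(s["q"],"tolist") else s["q"],np.round(s["ee_rot"],4).tolist())
E
```

```text
0.1 [254.0000803  570.56635377 213.93599239] [65.8663422794231, 20.259233902667766, 93.62414351603417, -0.0023435504316940163, 66.18929778159291, -0.13942031814319486] [[-0.9136, 0.4066, -0.0005], [0.4066, 0.9136, -0.0012], [-0.0, -0.0013, -1.0]]
```

Emit:
{"op": "apply_moves", "data": {
  "plan": [
    {"slide": [-4.4,-4.1,0],"twist": [0,0,10],"grip": 0},
    {"slide": [-5.0,-3.3,0],"twist": [0,0,10],"grip": 0},
    {"slide": [-5.5,-2.3,0],"twist": [0,0,10],"grip": 0},
    {"slide": [-5.8,-1.4,0],"twist": [0,0,10],"grip": 0},
    {"slide": [-6.0,-0.3,0],"twist": [0,0,10],"grip": 0},
    {"slide": [-6.0,0.7,0],"twist": [0,0,10],"grip": 0},
    {"slide": [-5.7,1.8,0],"twist": [0,0,10],"grip": 0},
    {"slide": [-5.3,2.7,0],"twist": [0,0,10],"grip": 0},
    {"slide": [-4.8,3.6,0],"twist": [0,0,10],"grip": 0},
    {"slide": [-4.1,4.4,0],"twist": [0,0,10],"grip": 0}
  ],
  "force": 40
}}

```text
t: 1.35
tcp_pos: [488.3, 17.3, 214.6]
ee_rot: [[0.564, 0.826, 0.0], [0.826, -0.564, 0.0], [0.0, 0.0, -1.0]]
contact_force: [0.3, 0.1, 0.2]
grip_width: 1.002
grip_force: 0.0
```

```bash
python3 - <<'E'
from h import *
s=bot.get_state();print(s["t"],s["tcp_pos"],s["q"].tolist() if hasattr(s["q"],"tolist") else s["q"],np.round(s["ee_rot"],4).tolist())
E
```

```text
1.35 [488.26360648  17.2745355  214.58107373] [1.8465274669563518, 7.971577954464858, 109.87713771594683, 0.005867091951027323, 62.14220855046167, 36.1770096793219] [[0.564, 0.8258, 0.0002], [0.8258, -0.564, 0.0001], [0.0002, 0.0001, -1.0]]
```

Emit:
{"op": "apply_moves", "data": {
  "plan": [
    {"slide": [-1.8,2.8,0],"twist": [0,0,9.75],"grip": 0},
    {"slide": [-1.3,3.0,0],"twist": [0,0,9.75],"grip": 0},
    {"slide": [-0.7,3.2,0],"twist": [0,0,9.75],"grip": 0},
    {"slide": [-0.2,3.3,0],"twist": [0,0,9.75],"grip": 0},
    {"slide": [0,0,0],"twist": [0,0,0],"grip": 0}
  ]
}}

```text
t: 1.98
tcp_pos: [540.6, -103.3, 214.2]
ee_rot: [[0.957, 0.29, -0.0], [0.29, -0.957, -0.0], [-0.0, 0.0, -1.0]]
contact_force: [-0.3, 0.9, 0.5]
grip_width: 1.002
grip_force: 0.0
```

```bash
python3 - <<'E'
from h import *
s=bot.get_state();c=bot.calibration("wrist");im=bot.get_image("wrist");cv2.imwrite("pics/w1.png",im[:,:,::-1])
import pickle;pickle.dump(c,open("w1.pkl","wb"))
print(s["t"],s["tcp_pos"],s["q"],np.round(s["ee_rot"],4).tolist())
E
```

```text
1.975 [ 540.58323875 -103.28565965  214.17264851] [-1.09636420e+01  1.36369740e+01  1.02808655e+02 -1.58634804e-02
  6.35707547e+01  6.22059621e+01] [[0.9571, 0.2897, -0.0003], [0.2897, -0.9571, -0.0002], [-0.0004, 0.0001, -1.0]]
```

View pics/w1.png

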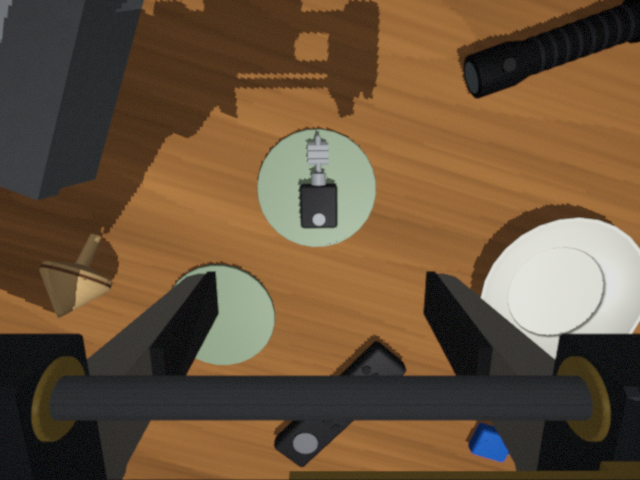

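The wrist view has the key upright: bow at about (319,206), tip at (317,131). The dish is at the right, with its inner floor at about (556,291). I'll refine these and fit the kinematics.

```bash
python3 - <<'E'
from h import *
import pickle
c=pickle.load(open("w1.pkl","rb"));im=cv2.imread("pics/w1.png")
m=np.zeros((480,640),np.uint8);m[175:235,290:350]=(im.max(2)<70)[175:235,290:350]
m=cv2.morphologyEx(m,cv2.MORPH_CLOSE,np.ones((9,9)))
p=np.argwhere(m>0)[:,::-1].astype(np.float32);r=cv2.minAreaRect(p);print(r)
b=plane(None,cv2.boxPoints(r),20,c);print(b.round(1).tolist(),b.mean(0))
tip=plane(None,[317.5,131],12,c);print("tip",tip)
g=im[110:260,240:400];hs=cv2.cvtColor(im,cv2.COLOR_BGR2HSV)
gm=np.zeros((480,640),np.uint8);gm[120:255,250:385]=((abs(hs[...,0].astype(int)-60)<25)&(hs[...,1]>25)&(hs[...,2]>100))[120:255,250:385]
q=cv2.findContours(gm,0,1)[0];q=max(q,key=cv2.contourArea);e=cv2.fitEllipse(q);print("coaster",plane(None,e[0],6,c))
wm=((hs[...,1]<60)&(hs[...,2]>150)).astype(np.uint8);wm[:, :470]=0;wm[:215]=0
print("dish floor px -> ",plane(None,[[556,291]],5,c))
q=bot.get_state()["q"];d=b.mean(0)[:2];print("az",np.degrees(np.arctan2(*(tip[0,:2]-d)[::-1])))
E
```

```text
((318.0, 205.0), (44.0, 36.0), 90.0)
[[555.2, -79.8, 20.0], [564.4, -110.3, 20.0], [526.0, -122.3, 20.0], [516.5, -90.9, 20.0]] [ 540.54372225 -100.81612852   20.        ]
tip [[602.31633823 -81.73781784  12.        ]]
coaster [[553.51484825 -95.0102123    6.        ]]
dish floor px ->  [[ 523.11488771 -351.92994768    5.        ]]
az 17.163166415433093
```

```bash
cat > kin.py <<'E'
import numpy as np
from scipy.spatial.transform import Rotation as Ro
from scipy.optimize import least_squares
# params: a1,L2,L3,d1,d6,a3
P=[None]
def fk(q,p,s4=1,s6=1):
    a1,L2,L3,d1,d6,a3=p;q1,q2,q3,q4,q5,q6=q
    ez=lambda a:Ro.from_euler("z",a,degrees=True).as_matrix();ey=lambda a:Ro.from_euler("y",a,degrees=True).as_matrix()
    R1=ez(q1);R2=R1@ey(q2);R3=R2@ey(q3)
    w=R1@[a1,0,d1]+R2@[0,0,L2]+R3@[a3,0,L3]
    R=R3@ez(s4*q4)@ey(q5)@ez(s6*q6)@M
    return w+d6*R[:,2],R
M=np.array([[0,-1,0],[1,0,0],[0,0,1.]])
lo=np.array([-150.9,-52.94,3.33,-74.26,0,-172.89]);hi=np.array([150.9,120.26,152.33,254.26,154.13,172.89])
def ik(pos,R,q0,p,**k):
    def f(q):
        x,Rq=fk(q,p,**k);return np.r_[(x-pos)/100,(Ro.from_matrix(R@Rq.T)).as_rotvec()*2]
    r=least_squares(f,np.clip(q0,lo+.1,hi-.1),bounds=(lo,hi));return r.x,r.cost
def tool(az,tilt,xdown):
    """z points along azimuth az, tilt deg from straight down; x up/out or down/back"""
    a,t=np.radians([az,tilt]);h=np.array([np.cos(a),np.sin(a),0]);Z=np.array([0,0,1.])
    z=np.sin(t)*h-np.cos(t)*Z;x=np.cos(t)*h+np.sin(t)*Z
    if xdown:x=-x
    return np.c_[x,np.cross(z,x),z]
E
python3 - <<'E'
from kin import *
D=[([65.866,20.259,93.624,-.002,66.189,-.139],[254,570.57,213.94]),([1.8465,7.9716,109.877,.006,62.142,36.177],[488.26,17.27,214.58]),([-10.9636,13.637,102.8087,-.016,63.5708,62.206],[540.58,-103.29,214.17])]
print(fk(D[1][0],[0]*6)[1].round(3))
def f(v): 
    return np.concatenate([fk(q,[v[0],v[1],v[2],v[3],0,0])[0]-x for q,x in D])
r=least_squares(f,[0,580,490,0]);print(r.x.round(1),r.fun.round(2))
a1,L2,L3,dz=r.x
kh=np.array([552,213,120])
for d6 in(250,330):
  p=[a1,L2,L3,dz+d6,d6,0]
  for th in(45,55):
    for s4 in(1,):
      print("d6",d6,"th",th)
      q,c=ik(np.array([545,-99,20]),tool(17,th,False),[-11,30,100,0,40,62],p);print(" pick",q.round(0),round(c,3))
      for name,az0,xd,q60 in(("out",-6,True,-100),("back",174,False,60)):
        q0=None
        for turn in(0,30,60,90):
          best=None
          for st in ([q0] if q0 is not None else [[21,20,95,g,70,w] for g in(0,60,180,-60) for w in(-120,-60,0,60,120)]):
            R=tool(az0-turn,90-th,xd);q,c=ik(kh,R,st,p)
            if best is None or c<best[1]-1e-4:best=(q,c)
          q0=best[0];print(" ",name,turn,best[0].round(0),round(best[1],3))
E
```

```text
[[ 0.564  0.826  0.   ]
 [ 0.826 -0.564  0.   ]
 [ 0.     0.    -1.   ]]
[ -17.9  585.3  480.8 -140.5] [ 1.31 -0.72  0.   -0.09 -1.53 -0.02 -0.01 -1.43  0.02]
d6 250 th 45
 pick [-22.  24. 133. 119.  30. -62.] 0.0
  out 0 [ 31.  15. 123. -74.  25.  13.] 0.012
  out 30 [ 38.  21. 117. -64.  49.  32.] 0.0
  out 60 [ 38.  28. 105. -47.  69.  41.] 0.0
  out 90 [ 34.  34.  94. -33.  86.  53.] 0.0
  back 0 [ 15.  39.  84.  15.  99. -72.] 0.0
  back 30 [  9.  35.  92.  30.  88. -56.] 0.0
  back 60 [  5.  29. 103.  44.  72. -43.] 0.0
  back 90 [  4.  23. 114.  61.  53. -33.] 0.0
d6 250 th 55
 pick [-24.  28. 137. 129.  44. -75.] 0.0
  out 0 [ 29.  15. 121. -56.  23.  -6.] 0.0
  out 30 [ 34.  20. 114. -50.  45.  17.] 0.0
  out 60 [ 35.  26. 105. -39.  63.  33.] 0.0
  out 90 [ 32.  31.  96. -27.  78.  50.] 0.0
  back 0 [ 16.  35.  88.  12.  90. -72.] 0.0
  back 30 [ 11.  32.  94.  25.  81. -53.] 0.0
  back 60 [  8.  27. 103.  37.  66. -36.] 0.0
  back 90 [  7.  21. 112.  48.  49. -20.] 0.0
d6 330 th 45
 pick [-27.  26. 139. 121.  35. -71.] 0.0
  out 0 [ 36.  15. 134. 254.  29.  49.] 0.005
  out 30 [ 40.  21. 134. 254.  41.  75.] 0.254
  out 60 [ 40.  23. 134. 254.  43.  96.] 0.993
  out 90 [ 36.  22. 134. 254.  36. 120.] 2.155
  back 0 [ 14.  45.  76.  14. 102. -73.] 0.0
  back 30 [  6.  40.  86.  28.  90. -58.] 0.0
  back 60 [ -0.  33. 101.  42.  74. -46.] 0.0
  back 90 [ -2.  24. 116.  60.  55. -39.] 0.0
d6 330 th 55
 pick [-32.  32. 143. 128.  51. -84.] 0.0
  out 0 [ 33.  14. 126. -63.  24.   4.] 0.0
  out 30 [ 39.  20. 116. -51.  46.  22.] 0.0
  out 60 [ 39.  27. 104. -38.  64.  37.] 0.0
  out 90 [ 35.  34.  92. -26.  80.  52.] 0.0
  back 0 [ 15.  40.  82.  12.  92. -72.] 0.0
  back 30 [  8.  35.  90.  24.  82. -55.] 0.0
  back 60 [  4.  29. 102.  36.  68. -40.] 0.0
  back 90 [  3.  21. 114.  48.  50. -25.] 0.0
```

Emit:
{"op": "apply_moves", "data": {
  "plan": [
    {"slide": [0,0,0],"twist": [0,0,-10.6],"grip": 0},
    {"slide": [0,0,0],"twist": [0,0,-10.6],"grip": 0},
    {"slide": [0,0,0],"twist": [0,0,-10.6],"grip": 0},
    {"slide": [0,0,0],"twist": [0,0,-10.6],"grip": 0},
    {"slide": [0,0,0],"twist": [0,0,-10.6],"grip": 0},
    {"slide": [0,0,0],"twist": [0,0,-10.6],"grip": 0},
    {"slide": [0,0,0],"twist": [0,0,-10.6],"grip": 0},
    {"slide": [0,0,0],"twist": [0,0,-10.6],"grip": 0},
    {"slide": [0,0,0],"twist": [0,0,-10.6],"grip": 0},
    {"slide": [0,0,0],"twist": [0,0,-10.6],"grip": 0}
  ]
}}

```text
t: 3.28
tcp_pos: [539.5, -100.4, 214.4]
ee_rot: [[-0.553, 0.833, -0.001], [0.833, 0.553, 0.0], [0.001, -0.0, -1.0]]
contact_force: [0.5, 0.2, 0.1]
grip_width: 0.998
grip_force: 0.0
```

Emit:
{"op": "apply_moves", "data": {
  "plan": [
    {"slide": [0,0,0],"twist": [0,0,-10.6],"grip": 0},
    {"slide": [0,0,0],"twist": [0,0,-10.6],"grip": 0},
    {"slide": [0,0,0],"twist": [0,0,-10.6],"grip": 0},
    {"slide": [0,0,0],"twist": [0,0,-10.6],"grip": 0},
    {"slide": [0,0,0],"twist": [0,0,-10.6],"grip": 0},
    {"slide": [0,0,0],"twist": [0,0,-10.6],"grip": 0},
    {"slide": [0,0,0],"twist": [0,0,-10.6],"grip": 0},
    {"slide": [0,0,0.8],"twist": [0,-10,0],"grip": 0},
    {"slide": [0,0,0],"twist": [0,-10,0],"grip": 0},
    {"slide": [0,0,0],"twist": [0,0,0],"grip": 0}
  ]
}}

```text
t: 4.53
tcp_pos: [536.6, -100.7, 205.3]
ee_rot: [[-0.899, -0.296, 0.324], [-0.278, 0.955, 0.102], [-0.34, 0.002, -0.94]]
contact_force: [1.2, 0.4, 0.7]
grip_width: 1.0
grip_force: 0.0
```

```bash
python3 - <<'E'
from kin import *
from cell import bot
s=bot.get_state();print(s["t"],s["tcp_pos"],s["q"].round(3).tolist(),np.round(s["ee_rot"],4).tolist())
D=[([65.866,20.259,93.624,-.002,66.189,-.139],[254,570.57,213.94]),([1.8465,7.9716,109.877,.006,62.142,36.177],[488.26,17.27,214.58]),([-10.9636,13.637,102.8087,-.016,63.5708,62.206],[540.58,-103.29,214.17]),(s["q"],s["tcp_pos"])]
for a3 in(0,1):
    f=lambda v:np.concatenate([fk(q,list(v[:5])+[v[5]*a3])[0]-x for q,x in D])
    r=least_squares(f,[0,580,490,200,330,0]);print(r.x.round(1),r.fun.round(1))
print((fk(s["q"],r.x)[1]-s["ee_rot"]).round(3).tolist())
E
```

```text
4.525 [ 536.63409616 -100.74449859  205.31652124] [-18.319, 5.8, 116.84, 17.188, 42.334, -136.747] [[-0.8985, -0.296, 0.3241], [-0.2778, 0.9552, 0.1023], [-0.3398, 0.0019, -0.9405]]
[-19.9 597.9 479.3 204.5 357.5   0. ] [ 1.5 -0.2 -0.1 -1.6 -1.5  0.6 -0.5 -1.4  0.4  0.9 -2.3 -0.8]
[3.000e-01 5.610e+02 5.062e+02 3.318e+02 3.662e+02 7.960e+01] [ 1.4 -0.5  0.2  0.  -1.5 -0.3 -0.4 -1.4 -0.1  0.  -0.2  0.1]
[[0.0, 0.0, 0.0], [0.0, 0.0, -0.0], [0.0, 0.0, 0.0]]
```

```bash
cat >> kin.py <<'E'
PP=[0.3,561,506.2,331.8,366.2,79.6]
E
python3 - <<'E'
from kin import *
q=np.array([-18.3,5.8,116.8,17.2,42.3,-136.7])
kh=np.array([552,213,0]);k17=17
for th in(15,20,25):
    print(th);R=tool(17,th,True)
    q,c=ik(np.array([540.5,-100.8,11]),R,q,PP);print(" pick",q.round(0),round(c,4))
    q,c=ik(np.array([540.5,-100.8,200]),R,q,PP);print(" lift",q.round(0),round(c,4)); ql=q
    for i,t in enumerate((0,-20,-40,th-90)):   # pitch over; negative tilt = pointing back
        q,c=ik(np.array([552,-100.8+313*(i+1)/4,240]),tool(17-23*(i+1)/4,t,True),q,PP);print(" mid",q.round(0),round(c,4))
    for z in(200,120):
        q,c=ik(kh+[0,0,z],tool(-6,th-90,True),q,PP);print(" ins",z,q.round(0),round(c,4))
    for tr in(30,60,93):
        q,c=ik(kh+[0,0,120],tool(-6-tr,th-90,True),q,PP);print(" turn",tr,q.round(0),round(c,4))
    for az in(-34,0):
        q,c=ik(np.array([510,-343,12]),tool(az,th,True),ql,PP);print(" dish",az,q.round(0),round(c,4))
    q=ql
E
```

```text
15
 pick [ -16.   27.  120.   22.   22. -142.] 0.0
 lift [ -16.    8.  114.   11.   46. -130.] 0.0
 mid [  -2.   12.  101.   -0.   67. -104.] 0.0
 mid [  6.  25.  86.   0.  89. -90.] 0.0
 mid [ 10.  39.  72.   7. 109. -80.] 0.0
 mid [ 11.  60.  53.  25. 138. -66.] 0.0
 ins 200 [ 11.  63.  53.  24. 136. -68.] 0.0
 ins 120 [ 11.  69.  52.  22. 132. -70.] 0.0
 turn 30 [  0.  62.  67.  40. 116. -59.] 0.0
 turn 60 [ -9.  54.  88.  55.  97. -58.] 0.0
 turn 93 [-15.  47. 112.  79.  78. -69.] 0.0
 dish -34 [-34.  30. 113.  -0.  22. -90.] 0.0
 dish 0 [ -40.   31.  111.   21.   28. -147.] 0.0
20
 pick [ -18.   27.  123.   40.   18. -162.] 0.0
 lift [ -18.    6.  117.   17.   41. -137.] 0.0
 mid [  -2.   12.  101.   -0.   67. -104.] 0.0
 mid [  6.  25.  86.   0.  89. -90.] 0.0
 mid [ 10.  39.  72.   7. 109. -80.] 0.0
 mid [ 11.  58.  55.  23. 134. -68.] 0.0
 ins 200 [ 11.  60.  55.  22. 132. -69.] 0.0
 ins 120 [ 11.  65.  54.  21. 128. -71.] 0.0
 turn 30 [  1.  59.  69.  37. 112. -59.] 0.0
 turn 60 [ -8.  51.  89.  53.  93. -57.] 0.0
 turn 93 [-14.  43. 113.  77.  74. -65.] 0.0
 dish -34 [-34.  29. 117.  -0.  14. -90.] 0.0
 dish 0 [ -42.   31.  114.   34.   24. -162.] 0.0
25
 pick [ -19.   27.  124.   51.   17. -173.] 0.0046
 lift [ -20.    5.  120.   25.   37. -145.] 0.0
 mid [  -2.   12.  101.   -0.   67. -104.] 0.0
 mid [  6.  25.  86.   0.  89. -90.] 0.0
 mid [ 10.  39.  72.   7. 109. -80.] 0.0
 mid [ 11.  55.  57.  21. 130. -69.] 0.0
 ins 200 [ 11.  57.  57.  20. 128. -70.] 0.0
 ins 120 [ 11.  62.  57.  19. 123. -72.] 0.0
 turn 30 [  1.  56.  71.  35. 109. -59.] 0.0
 turn 60 [ -7.  48.  91.  51.  90. -56.] 0.0
 turn 93 [-13.  40. 114.  75.  69. -62.] 0.0
 dish -34 [-34.  29. 121.  -0.   5. -89.] 0.0
 dish 0 [ -43.   31.  116.   45.   22. -173.] 0.002
```

```bash
python3 - <<'E'
from kin import *
from h import ray,plane,bot
t=[333,118];s=[345,291]
# top tier rim centre on z=150 from both views
print("top tier",plane("top",[t,[306,118],[360,118]],150).round(0).tolist(),plane("scene",[[345,294],[322,290],[367,297]],150).round(0).tolist())
print("bottom",plane("top",[[332,134],[294,134],[369,134]],50).round(0).tolist())
print("handle",plane("top",[[228,197],[274,203]],92).round(0).tolist(),"disp",plane("top",[[514,190]],80).round(0))
q0=np.array([-18.3,5.8,116.8,17.2,42.3,-136.7])
for az in(17,12,8):
  for th in(20,22,25,28,30):
    q,c=ik(np.array([540.5,-100.8,11]),tool(az,th,True),q0,PP);print(az,th,q.round(0),round(c,4))
E
```

```text
top tier [[804.0, 19.0, 150.0], [802.0, 80.0, 150.0], [806.0, -41.0, 150.0]] [[813.0, 29.0, 150.0], [783.0, -22.0, 150.0], [840.0, 78.0, 150.0]]
bottom [[801.0, 18.0, 50.0], [799.0, 112.0, 50.0], [803.0, -73.0, 50.0]]
handle [[629.0, 257.0, 92.0], [618.0, 150.0, 92.0]] disp [[ 666. -411.   80.]]
17 20 [ -18.   27.  123.   40.   18. -162.] 0.0
17 22 [ -19.   27.  124.   50.   17. -172.] 0.0
17 25 [ -19.   27.  124.   51.   17. -173.] 0.0046
17 28 [ -19.   27.  124.   51.   16. -173.] 0.0191
17 30 [ -19.   26.  124.   52.   16. -173.] 0.0342
12 20 [ -17.   27.  123.   38.   16. -154.] 0.0
12 22 [ -18.   27.  125.   49.   14. -166.] 0.0
12 25 [ -18.   27.  125.   56.   14. -173.] 0.0022
12 28 [ -18.   26.  125.   57.   13. -173.] 0.0137
12 30 [ -18.   26.  125.   57.   13. -173.] 0.0269
8 20 [ -16.   26.  124.   35.   14. -147.] 0.0
8 22 [ -17.   27.  125.   48.   12. -160.] 0.0
8 25 [ -17.   27.  126.   60.   11. -173.] 0.0011
8 28 [ -17.   26.  126.   61.   11. -173.] 0.0106
8 30 [ -17.   26.  126.   61.   11. -173.] 0.0225
```

Emit:
{"op": "apply_moves", "data": {
  "plan": [
    {"slide": [0,0,0],"twist": [1.1,0,3.0],"grip": 0},
    {"slide": [1.4,0,4.3],"twist": [0,0,0],"grip": 0},
    {"slide": [1.4,0,4.3],"twist": [0,0,0],"grip": 0},
    {"slide": [1.4,0,4.3],"twist": [0,0,0],"grip": 0},
    {"slide": [1.4,0,4.3],"twist": [0,0,0],"grip": 0},
    {"slide": [0,0,0],"twist": [0,0,0],"grip": 0},
    {"slide": [0,0,0],"twist": [0,0,0],"grip": 0}
  ]
}}

```text
t: 5.4
tcp_pos: [547.7, -99.6, 27.0]
ee_rot: [[-0.911, -0.244, 0.332], [-0.229, 0.97, 0.084], [-0.343, 0.0, -0.939]]
contact_force: [-0.0, -0.6, 0.4]
grip_width: 0.997
grip_force: 0.0
```

```bash
cat > go.py <<'E'
import sys
from kin import *
from cell import bot
def st():
    s=bot.get_state();R=np.array(s["ee_rot"]);print("t",round(s["t"],2),"tcp",s["tcp_pos"].round(1),"q",s["q"].round(0),"F",s["contact_force"].round(1),"az",np.degrees(np.arctan2(R[1,2],R[0,2])).round(1),"xaz",np.degrees(np.arctan2(R[1,0],R[0,0])).round(1),"ytilt",R[2,1].round(3),"tilt",np.degrees(np.arccos(-R[2,2])).round(1),"w",s["grip_width"],"gf",s["grip_force"]);return s["tcp_pos"],R
def to(pos,R2):
    p,R=st();d=R.T@(np.array(pos)-p)/10;r=Ro.from_matrix(R.T@R2).as_rotvec(degrees=True)
    print("slide cm",d.round(2),"twist",r.round(2))
E
python3 - <<'E'
from go import *
to([540.5,-100.8,11.5],tool(14,20,True))
E
```

```text
t 5.4 tcp [547.7 -99.6  27. ] q [ -17.   24.  123.   35.   18. -153.] F [-0.  -0.6  0.4] az 14.1 xaz -165.9 ytilt 0.0 tilt 20.0 w 0.996984991895315 gf 0.0
slide cm [1.21 0.06 1.21] twist [0.04 0.04 0.1 ]
```

Emit:
{"op": "apply_moves", "data": {
  "plan": [
    {"slide": [0.6,0.05,0.6],"twist": [0,0,0],"grip": 0},
    {"slide": [0.6,0,0.6],"twist": [0,0,0],"grip": 0},
    {"slide": [0,0,0],"twist": [0,0,0],"grip": 0},
    {"slide": [0,0,0],"twist": [0,0,0],"grip": 255},
    {"slide": [0,0,0],"twist": [0,0,0],"grip": 255},
    {"slide": [0,0,0],"twist": [0,0,0],"grip": 255},
    {"slide": [0,0,0],"twist": [0,0,0],"grip": 255},
    {"slide": [0,0,0],"twist": [0,0,0],"grip": 255},
    {"slide": [0,0,0],"twist": [0,0,0],"grip": 255}
  ],
  "force": 40
}}

```text
t: 6.52
tcp_pos: [539.1, -101.5, 10.3]
ee_rot: [[-0.912, -0.242, 0.332], [-0.227, 0.97, 0.083], [-0.342, -0.0, -0.94]]
contact_force: [0.1, 0.2, 0.5]
grip_width: 0.37
grip_force: 16.7
```

```bash
python3 - <<'E'
from go import *
st()
E
```

```text
t 6.53 tcp [ 539.1 -101.5   10.3] q [ -18.   26.  125.   40.   16. -159.] F [0.1 0.2 0.5] az 14.0 xaz -166.0 ytilt -0.0 tilt 20.0 w 0.37032828461592726 gf 16.72015607357025
```

Emit:
{"op": "apply_moves", "data": {
  "plan": [
    {"slide": [0,0,0],"twist": [0,0,0],"grip": 255},
    {"slide": [-0.7,0,-1.9],"twist": [0,0,0],"grip": 255},
    {"slide": [-1.4,0,-3.8],"twist": [0,0,0],"grip": 255},
    {"slide": [-1.4,0,-3.8],"twist": [0,0,0],"grip": 255},
    {"slide": [-1.4,0,-3.8],"twist": [0,0,0],"grip": 255},
    {"slide": [-1.4,0,-3.8],"twist": [0,0,0],"grip": 255},
    {"slide": [-1.4,0,-3.8],"twist": [0,0,0],"grip": 255},
    {"slide": [-1.4,0,-3.8],"twist": [0,0,0],"grip": 255}
  ],
  "force": 50
}}

```text
t: 7.52
tcp_pos: [539.6, -101.1, 274.9]
ee_rot: [[-0.912, -0.242, 0.332], [-0.227, 0.97, 0.083], [-0.342, -0.0, -0.94]]
contact_force: [0.4, -0.7, -0.5]
grip_width: 0.364
grip_force: 49.5
```

```bash
python3 - <<'E'
from go import *
to([480,180,280],tool(-6,0,True))
E
```

```text
t 7.53 tcp [ 539.6 -101.1  274.9] q [ -17.    1.  112.   13.   50. -129.] F [ 0.4 -0.7 -0.5] az 14.0 xaz -166.0 ytilt -0.0 tilt 20.0 w 0.3638352118630371 gf 49.51287567615509
slide cm [-1.13 28.72 -0.14] twist [ 3.48 19.78 19.8 ]
```

Emit:
{"op": "apply_moves", "data": {
  "plan": [
    {"slide": [-0.2,5.7,0],"twist": [0,0,0],"grip": 255},
    {"slide": [-0.2,5.7,0],"twist": [0,0,0],"grip": 255},
    {"slide": [-0.2,5.7,0],"twist": [0,0,0],"grip": 255},
    {"slide": [-0.2,5.7,0],"twist": [0,0,0],"grip": 255},
    {"slide": [-0.2,5.7,0],"twist": [0,0,0],"grip": 255},
    {"slide": [0,0,0],"twist": [1.2,6.6,6.6],"grip": 255},
    {"slide": [0,0,0],"twist": [1.2,6.6,6.6],"grip": 255},
    {"slide": [0,0,0],"twist": [1.2,6.6,6.6],"grip": 255},
    {"slide": [0,0,0],"twist": [0,0,0],"grip": 255},
    {"slide": [0,0,0],"twist": [0,0,0],"grip": 255}
  ]
}}

```text
t: 8.78
tcp_pos: [479.8, 177.2, 276.5]
ee_rot: [[-0.995, 0.103, 0.001], [0.103, 0.995, -0.002], [-0.001, -0.002, -1.0]]
contact_force: [-0.5, -0.7, -0.9]
grip_width: 0.362
grip_force: 49.5
```

```bash
python3 - <<'E'
from go import *
from h import *
import pickle
st();c=bot.calibration("wrist");im=bot.get_image("wrist");cv2.imwrite("pics/w2.png",im[:,:,::-1]);pickle.dump(c,open("w2.pkl","wb"))
E
```

```text
t 8.78 tcp [479.8 177.2 276.5] q [ 20.   7. 103.  -0.  70. -64.] F [-0.5 -0.7 -0.9] az -68.4 xaz 174.1 ytilt -0.002 tilt 0.1 w 0.3617555117607553 gf 49.51301693916321
```

View pics/w2.png

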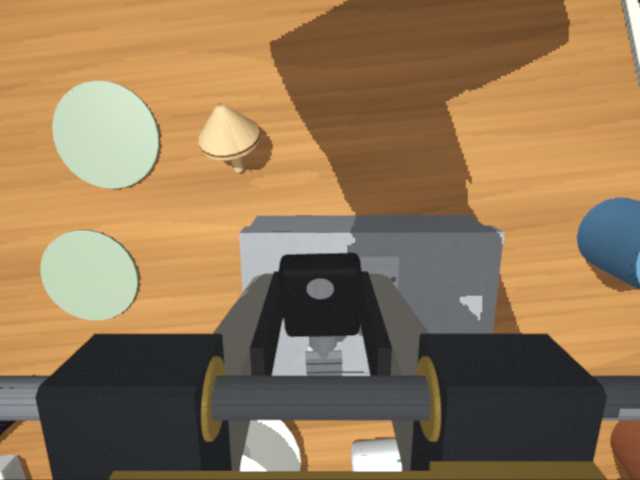

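Emit:
{"op": "apply_moves", "data": {
  "plan": [
    {"slide": [2,-5,0],"twist": [0,0,0],"grip": 255},
    {"slide": [2,-5,0],"twist": [0,0,0],"grip": 255},
    {"slide": [0,0,0],"twist": [0,0,0],"grip": 255},
    {"slide": [0,0,0],"twist": [0,0,0],"grip": 255}
  ]
}}

```text
t: 9.32
tcp_pos: [430.1, 82.5, 277.7]
ee_rot: [[-0.994, 0.105, 0.002], [0.105, 0.994, -0.001], [-0.002, -0.001, -1.0]]
contact_force: [0.4, -0.3, -0.9]
grip_width: 0.361
grip_force: 49.5
```

```bash
python3 - <<'E'
from go import *
from h import *
import pickle
st();c=bot.calibration("wrist");im=bot.get_image("wrist");cv2.imwrite("pics/w3.png",im[:,:,::-1]);pickle.dump(c,open("w3.pkl","wb"))
cv2.imwrite("pics/w3c.png",cv2.resize(im[180:330,380:580,::-1],(800,600),interpolation=cv2.INTER_CUBIC))
E
```

```text
t 9.32 tcp [430.1  82.5 277.7] q [ 11.  -1. 111.  -0.  70. -73.] F [ 0.4 -0.3 -0.9] az -30.1 xaz 174.0 ytilt -0.001 tilt 0.2 w 0.361342154604295 gf 49.51312601566315
```

View pics/w3c.png

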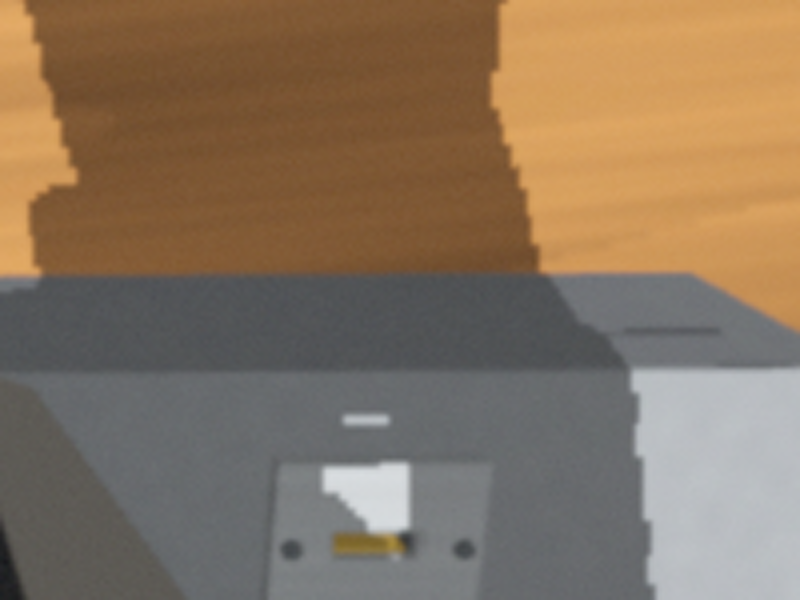

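The slot is at crop (331–412, 532–556). The rosette screws are at (291,549) and (464,549), the rosette front corners at (277,462) and (493,462), and the lid's front edge at row 370.

```bash
python3 - <<'E'
from go import *
from h import *
import pickle
c=pickle.load(open("w3.pkl","rb"));f=lambda a:np.array(a)/4.+[380,180]
w=plane(None,f([[291,549],[464,549],[331,545],[412,545],[277,462],[493,462]]),90,c);print(w.round(1).tolist())
print("screw mid",w[:2].mean(0),"slot mid",w[2:4].mean(0),"ros front mid",w[4:].mean(0))
d=w[1]-w[0];print("yaw",np.degrees(np.arctan2(-d[0],d[1])));d=w[5]-w[4];print("yaw2",np.degrees(np.arctan2(-d[0],d[1])),np.linalg.norm(d))
e=plane(None,f([[100,372],[620,368]]),85,c);d=e[1]-e[0];print("edge",e,np.degrees(np.arctan2(-d[0],d[1])))
# w2: front corners, key in hand
c2=pickle.load(open("w2.pkl","rb"));e=plane(None,[[242,233],[502,232]],85,c2);print("w2 edge",e,e.mean(0))
E
```

```text
[[551.4, 196.4, 90.0], [555.7, 237.4, 90.0], [551.3, 205.9, 90.0], [553.3, 225.1, 90.0], [528.5, 193.6, 90.0], [533.8, 244.0, 90.0]]
screw mid [553.51228719 216.90176087  90.        ] slot mid [552.31218242 215.49086426  90.        ] ros front mid [531.17486088 218.80660375  90.        ]
yaw -6.017108282489186
yaw2 -6.019123216357714 50.618050599783956
edge [[503.69990408 154.41114751  85.        ]
 [515.45577132 275.36931346  85.        ]] -5.551115413008774
w2 edge [[498.51319977 103.57900122  85.        ]
 [521.81044728 338.32679512  85.        ]] [510.16182353 220.95289817  85.        ]
```

Emit:
{"op": "apply_moves", "data": {
  "plan": [
    {"slide": [-3.6,4.9,-0.3],"twist": [0,0,0],"grip": 255},
    {"slide": [-3.6,4.9,-0.3],"twist": [0,0,0],"grip": 255},
    {"slide": [-3.6,4.8,-0.3],"twist": [0,0,0],"grip": 255},
    {"slide": [0,0,0],"twist": [0,10,0],"grip": 255},
    {"slide": [0,0,0],"twist": [0,10,0],"grip": 255},
    {"slide": [0,0,0],"twist": [0,10,0],"grip": 255},
    {"slide": [0,0,0],"twist": [0,10,0],"grip": 255},
    {"slide": [0,0,0],"twist": [0,10,0],"grip": 255},
    {"slide": [0,0,0],"twist": [0,10,0],"grip": 255},
    {"slide": [0,0,0],"twist": [0,10,0],"grip": 255}
  ]
}}

```text
t: 10.62
tcp_pos: [553.3, 217.3, 284.9]
ee_rot: [[-0.336, 0.103, -0.936], [0.037, 0.995, 0.097], [0.941, -0.002, -0.338]]
contact_force: [1.3, 0.4, -0.8]
grip_width: 0.362
grip_force: 49.5
```

```bash
cat >> go.py <<'E'
B=np.array([-2.4,0,-2.0])
def bow(pos,R2): to(np.array(pos)-R2@B,R2)
E
python3 - <<'E'
from go import *
bow([553.1,216.4,90+63.5+12],tool(-6,-70,True))
E
```

```text
t 10.62 tcp [553.3 217.3 284.9] q [ 12.  54.  55.  25. 137. -65.] F [ 1.3  0.4 -0.8] az 174.1 xaz 173.8 ytilt -0.002 tilt 70.2 w 0.3623867779033215 gf 49.51432943344116
slide cm [-10.99  -0.07   4.25] twist [-0.11 -0.23 -0.07]
```

Emit:
{"op": "apply_moves", "data": {
  "plan": [
    {"slide": [-3.6,0,1.4],"twist": [0,0,0],"grip": 255},
    {"slide": [-3.7,0,1.4],"twist": [0,0,0],"grip": 255},
    {"slide": [-3.7,-0.1,1.4],"twist": [-0.1,-0.2,-0.1],"grip": 255},
    {"slide": [0,0,0],"twist": [0,0,0],"grip": 255},
    {"slide": [0,0,0],"twist": [0,0,0],"grip": 255}
  ]
}}

```text
t: 11.25
tcp_pos: [551.1, 215.9, 169.1]
ee_rot: [[-0.344, 0.105, -0.933], [0.036, 0.994, 0.099], [0.938, 0.001, -0.346]]
contact_force: [1.3, -0.5, -0.6]
grip_width: 0.366
grip_force: 49.5
```

```bash
python3 - <<'E'
from go import *
from h import *
import pickle
bow([553.1,216.4,90+63.5+12],tool(-6,-70,True))
a=bot.get_image("wrist");b=bot.get_image("scene");c=bot.get_image("top");cv2.imwrite("pics/s4.png",b[:,:,::-1]);cv2.imwrite("pics/w4.png",a[:,:,::-1])
pickle.dump(bot.calibration("wrist"),open("w4.pkl","wb"))
B2=b[170:240,330:420,::-1];C2=c[200:260,210:290,::-1]
cv2.imwrite("pics/v4.png",np.vstack([cv2.resize(a[:,:,::-1],(400,300)),cv2.resize(B2,(400,300),interpolation=2)]))
E
```

```text
t 11.25 tcp [551.1 215.9 169.1] q [ 11.  60.  57.  21. 129. -70.] F [ 1.3 -0.5 -0.6] az 174.0 xaz 174.1 ytilt 0.001 tilt 69.7 w 0.3656355811173199 gf 49.514790773391724
slide cm [-0.17  0.07  0.14] twist [0.03 0.25 0.03]
```

View pics/v4.png

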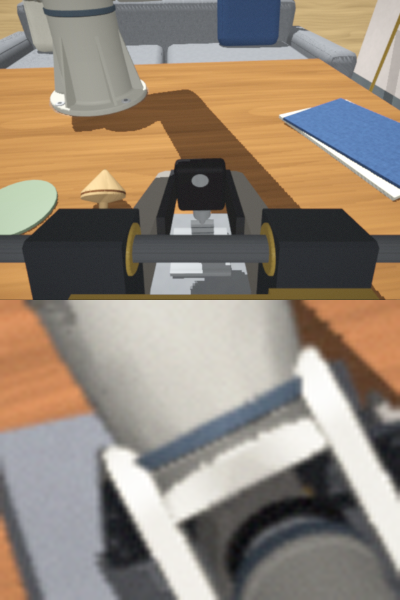

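Emit:
{"op": "apply_moves", "data": {
  "plan": [
    {"slide": [-0.15,0.07,0.15],"twist": [0,0.2,0],"grip": 255},
    {"slide": [-0.38,0,0.14],"twist": [0,0,0],"grip": 255},
    {"slide": [-0.38,0,0.14],"twist": [0,0,0],"grip": 255},
    {"slide": [-0.38,0,0.14],"twist": [0,0,0],"grip": 255},
    {"slide": [-0.19,0,0.07],"twist": [0,0,0],"grip": 255},
    {"slide": [0,0,0],"twist": [0,0,0],"grip": 255},
    {"slide": [0,0,0],"twist": [0,0,0],"grip": 255}
  ]
}}

```text
t: 12.28
tcp_pos: [550.0, 216.0, 152.2]
ee_rot: [[-0.34, 0.106, -0.934], [0.036, 0.994, 0.1], [0.94, 0.0, -0.342]]
contact_force: [-0.8, 0.3, 0.3]
grip_width: 0.362
grip_force: 49.5
```

```bash
python3 - <<'E'
from go import *
bow([553.1,216.4,90+63.5-2],tool(-6,-70,True))
E
```

```text
t 12.28 tcp [550.  216.  152.2] q [ 11.  61.  57.  21. 128. -70.] F [-0.8  0.3  0.3] az 173.9 xaz 174.0 ytilt 0.0 tilt 70.0 w 0.3618777393078347 gf 49.514490365982056
slide cm [ 0.07  0.07 -0.06] twist [ 0.07  0.02 -0.01]
```

Emit:
{"op": "apply_moves", "data": {
  "plan": [
    {"slide": [-0.14,0.05,0.1],"twist": [0,0,0],"grip": 255},
    {"slide": [-0.19,0,0.07],"twist": [0,0,0],"grip": 255},
    {"slide": [-0.19,0,0.07],"twist": [0,0,0],"grip": 255},
    {"slide": [-0.19,0,0.07],"twist": [0,0,0],"grip": 255},
    {"slide": [0,0,0],"twist": [0,0,0],"grip": 255}
  ]
}}

```text
t: 12.9
tcp_pos: [549.5, 216.5, 144.8]
ee_rot: [[-0.34, 0.106, -0.935], [0.036, 0.994, 0.099], [0.94, 0.001, -0.342]]
contact_force: [-0.4, -0.3, 3.9]
grip_width: 0.363
grip_force: 49.5
```

```bash
python3 - <<'E'
from go import *
bow([553.1,216.4,90+63.5-9],tool(-6,-70,True));print(bot.get_state()["torque"])
E
```

```text
t 12.9 tcp [549.5 216.5 144.8] q [ 11.  62.  57.  21. 128. -71.] F [-0.4 -0.3  3.9] az 173.9 xaz 174.0 ytilt 0.001 tilt 70.0 w 0.3632170534862329 gf 49.53008830547333
slide cm [ 0.08  0.02 -0.13] twist [ 0.07 -0.02  0.01]
[0.06537287 0.2041383  0.04588618]
```

Emit:
{"op": "apply_moves", "data": {
  "plan": [
    {"slide": [-0.03,0.01,-0.09],"twist": [0,0,0],"grip": 255},
    {"slide": [-0.19,0,0.07],"twist": [0,0,0],"grip": 255},
    {"slide": [0,0,0],"twist": [0,0,0],"grip": 255}
  ]
}}

```text
t: 13.28
tcp_pos: [550.3, 215.9, 142.0]
ee_rot: [[-0.34, 0.105, -0.934], [0.037, 0.994, 0.099], [0.94, -0.001, -0.342]]
contact_force: [-2.6, -4.6, 0.7]
grip_width: 0.362
grip_force: 49.4
```

```bash
python3 - <<'E'
from go import *
bow([553.1,216.4,90+63.5-11.5],tool(-6,-70,True));print(bot.get_state()["torque"])
E
```

```text
t 13.28 tcp [550.3 215.9 142. ] q [ 11.  62.  57.  21. 128. -71.] F [-2.6 -4.6  0.7] az 174.0 xaz 173.7 ytilt -0.001 tilt 70.0 w 0.3622051824055468 gf 49.43465173244476
slide cm [ 0.15  0.07 -0.06] twist [ 0.02  0.01 -0.09]
[-0.54820564 -0.16714191  0.88869578]
```

Emit:
{"op": "apply_moves", "data": {
  "plan": [
    {"slide": [0.01,-0.07,0.04],"twist": [0,0,0],"grip": 255},
    {"slide": [-0.19,0,0.07],"twist": [0,0,0],"grip": 255},
    {"slide": [-0.19,0,0.07],"twist": [0,0,0],"grip": 255},
    {"slide": [-0.19,0,0.07],"twist": [0,0,0],"grip": 255},
    {"slide": [0,0,0],"twist": [0,0,0],"grip": 255}
  ]
}}

```text
t: 13.9
tcp_pos: [549.9, 215.5, 136.0]
ee_rot: [[-0.34, 0.106, -0.934], [0.037, 0.994, 0.099], [0.94, -0.0, -0.342]]
contact_force: [-1.5, -5.5, 1.5]
grip_width: 0.366
grip_force: 49.4
```

```bash
python3 - <<'E'
from go import *
bow([553.1,216.4,90+63.5-17.5],tool(-6,-70,True));print(bot.get_state()["torque"])
E
```

```text
t 13.9 tcp [549.9 215.5 136. ] q [ 11.  63.  57.  21. 127. -71.] F [-1.5 -5.5  1.5] az 173.9 xaz 173.9 ytilt -0.0 tilt 70.0 w 0.36586602043539573 gf 49.440409541130066
slide cm [ 0.13  0.12 -0.09] twist [ 0.05 -0.   -0.05]
[-0.59601484 -0.02361926  0.95968167]
```

Emit:
{"op": "apply_moves", "data": {
  "plan": [
    {"slide": [0,-0.1,0.01],"twist": [0,0,0],"grip": 255},
    {"slide": [-0.19,0,0.07],"twist": [0,0,0],"grip": 255},
    {"slide": [-0.19,0,0.07],"twist": [0,0,0],"grip": 255},
    {"slide": [-0.19,0,0.07],"twist": [0,0,0],"grip": 255},
    {"slide": [-0.19,0,0.07],"twist": [0,0,0],"grip": 255},
    {"slide": [0,0,0],"twist": [0,0,0],"grip": 255}
  ]
}}

```text
t: 14.65
tcp_pos: [549.7, 215.1, 127.7]
ee_rot: [[-0.341, 0.106, -0.934], [0.036, 0.994, 0.1], [0.94, 0.0, -0.343]]
contact_force: [0.4, -0.4, -0.6]
grip_width: 0.365
grip_force: 49.5
```

```bash
python3 - <<'E'
from go import *
bow([553.1,216.4,90+63.5-25.5],tool(-6,-70,True));print(bot.get_state()["torque"])
E
```

```text
t 14.65 tcp [549.7 215.1 127.7] q [ 11.  63.  57.  21. 127. -71.] F [ 0.4 -0.4 -0.6] az 173.9 xaz 174.0 ytilt 0.0 tilt 70.0 w 0.3645581682568914 gf 49.48871433734894
slide cm [ 0.16  0.17 -0.11] twist [ 0.08  0.03 -0.01]
[-0.11565887 -0.54858922  0.14021115]
```

Emit:
{"op": "apply_moves", "data": {
  "plan": [
    {"slide": [-0.19,0,0.07],"twist": [0,0,0],"grip": 255},
    {"slide": [-0.19,0,0.07],"twist": [0,0,0],"grip": 255},
    {"slide": [-0.19,0,0.07],"twist": [0,0,0],"grip": 255},
    {"slide": [-0.07,0,0.03],"twist": [0,0,0],"grip": 255},
    {"slide": [0,0,0],"twist": [0,0,0],"grip": 255}
  ]
}}

```text
t: 15.28
tcp_pos: [549.7, 215.0, 121.1]
ee_rot: [[-0.341, 0.106, -0.934], [0.036, 0.994, 0.1], [0.94, 0.0, -0.342]]
contact_force: [0.1, -0.7, -0.3]
grip_width: 0.363
grip_force: 49.5
```

```bash
python3 - <<'E'
from go import *
st();print(bot.get_state()["torque"])
E
```

```text
t 15.28 tcp [549.7 215.  121.1] q [ 11.  64.  57.  21. 127. -71.] F [ 0.1 -0.7 -0.3] az 173.9 xaz 174.0 ytilt 0.0 tilt 70.0 w 0.36277754016303243 gf 49.50213968753815
[-0.04848381 -0.52311507  0.06620097]
```

Nearly home with no force on it yet. I'll press on until the collar seats.

Emit:
{"op": "apply_moves", "data": {
  "plan": [
    {"slide": [-0.09,0,0.035],"twist": [0,0,0],"grip": 255},
    {"slide": [-0.09,0,0.035],"twist": [0,0,0],"grip": 255},
    {"slide": [0,0,0],"twist": [0,0,0],"grip": 255}
  ]
}}

```text
t: 15.65
tcp_pos: [549.6, 215.0, 119.6]
ee_rot: [[-0.34, 0.106, -0.934], [0.036, 0.994, 0.1], [0.94, 0.0, -0.342]]
contact_force: [-0.6, -0.3, 2.2]
grip_width: 0.363
grip_force: 49.5
```

```bash
python3 - <<'E'
from go import *
st();print(bot.get_state()["torque"])
E
```

```text
t 15.65 tcp [549.6 215.  119.6] q [ 11.  64.  57.  20. 126. -71.] F [-0.6 -0.3  2.2] az 173.9 xaz 174.0 ytilt 0.0 tilt 70.0 w 0.3632244920780312 gf 49.50484335422516
[-0.089152   -0.13782574  0.09434821]
```

Emit:
{"op": "apply_moves", "data": {
  "plan": [
    {"slide": [-0.06,0,0.02],"twist": [0,0,0],"grip": 255},
    {"slide": [0,0.047,0],"twist": [-9.4,0,3.42],"grip": 255},
    {"slide": [0,0.047,0],"twist": [-9.4,0,3.42],"grip": 255},
    {"slide": [0,0,0],"twist": [0,0,0],"grip": 255}
  ]
}}

```text
t: 16.15
tcp_pos: [549.6, 214.5, 119.4]
ee_rot: [[-0.305, 0.445, -0.842], [0.15, 0.896, 0.419], [0.94, 0.001, -0.34]]
contact_force: [-3.5, 2.0, 2.2]
grip_width: 0.363
grip_force: 49.6
```

```bash
python3 - <<'E'
from go import *
bow([552.3,214.7,118],tool(-26,-70,True));print(bot.get_state()["torque"])
E
```

```text
t 16.15 tcp [549.6 214.5 119.4] q [  4.  60.  67.  32. 117. -63.] F [-3.5  2.   2.2] az 153.6 xaz 153.7 ytilt 0.001 tilt 70.1 w 0.36250990140886463 gf 49.64886546134949
slide cm [0.02 0.13 0.03] twist [ 0.4  -0.11 -0.09]
[ 0.11708011  0.25228985 -0.03749602]
```

Emit:
{"op": "apply_moves", "data": {
  "plan": [
    {"slide": [0.03,0.05,0.08],"twist": [-9.4,0,3.42],"grip": 255},
    {"slide": [0,0.05,0],"twist": [-9.4,0,3.42],"grip": 255},
    {"slide": [0,0.05,0],"twist": [-9.4,0,3.42],"grip": 255},
    {"slide": [0,0,0],"twist": [0,0,0],"grip": 255}
  ]
}}

```text
t: 16.65
tcp_pos: [549.1, 216.4, 119.4]
ee_rot: [[-0.189, 0.831, -0.523], [0.283, 0.556, 0.781], [0.94, -0.0, -0.341]]
contact_force: [-3.6, 1.2, 2.3]
grip_width: 0.359
grip_force: 49.6
```

```bash
python3 - <<'E'
from go import *
bow([552.3,214.7,118],tool(-56,-70,True));print(bot.get_state()["torque"])
E
```

```text
t 16.65 tcp [549.1 216.4 119.4] q [ -5.  52.  85.  48.  99. -58.] F [-3.6  1.2  2.3] az 123.8 xaz 123.8 ytilt -0.0 tilt 70.1 w 0.35938835485318193 gf 49.62845742702484
slide cm [-0.    0.17 -0.05] twist [ 0.2  -0.07 -0.08]
[-0.07508895  0.32006026  0.43397883]
```

Emit:
{"op": "apply_moves", "data": {
  "plan": [
    {"slide": [0.015,0.02,0.04],"twist": [-9.4,0,3.42],"grip": 255},
    {"slide": [0,0.05,0],"twist": [-9.4,0,3.42],"grip": 255},
    {"slide": [0,0.05,0],"twist": [-9.4,0,3.42],"grip": 255},
    {"slide": [0,0.05,0],"twist": [-9.4,0,3.42],"grip": 255},
    {"slide": [0,0,0],"twist": [0,0,0],"grip": 255}
  ]
}}

```text
t: 17.27
tcp_pos: [550.4, 218.9, 119.4]
ee_rot: [[0.035, 0.994, 0.099], [0.339, -0.105, 0.935], [0.94, 0.001, -0.341]]
contact_force: [-2.4, -1.4, 3.2]
grip_width: 0.366
grip_force: 49.6
```

```bash
python3 - <<'E'
from go import *
bow([552.3,214.7,118],tool(-96,-70,True));print(bot.get_state()["torque"])
E
```

```text
t 17.27 tcp [550.4 218.9 119.4] q [-13.  42. 114.  75.  75. -65.] F [-2.4 -1.4  3.2] az 84.0 xaz 84.2 ytilt 0.001 tilt 70.1 w 0.365773064336379 gf 49.647433161735535
slide cm [-0.03  0.23 -0.13] twist [ 0.04 -0.09  0.05]
[-0.0312106   0.36030044  0.47299531]
```

Emit:
{"op": "apply_moves", "data": {
  "plan": [
    {"slide": [0,0.02,0],"twist": [-3.76,0,1.37],"grip": 255},
    {"slide": [0,0,0],"twist": [0,0,0],"grip": 255}
  ]
}}

```text
t: 17.52
tcp_pos: [551.5, 219.3, 119.4]
ee_rot: [[0.055, 0.985, 0.161], [0.336, -0.17, 0.927], [0.94, 0.003, -0.34]]
contact_force: [-4.0, -3.3, 5.5]
grip_width: 0.363
grip_force: 49.6
```

```bash
python3 - <<'E'
from go import *
st();print(bot.get_state()["torque"])
E
```

```text
t 17.52 tcp [551.5 219.3 119.4] q [-13.  41. 117.  79.  73. -67.] F [-4.  -3.3  5.5] az 80.2 xaz 80.6 ytilt 0.003 tilt 70.1 w 0.3625905198755038 gf 49.64922308921814
[0.06898093 0.38039419 0.64598111]
```

Emit:
{"op": "apply_moves", "data": {
  "plan": [
    {"slide": [0,0.01,0],"twist": [-2.82,0,1.03],"grip": 255},
    {"slide": [0,0,0],"twist": [0,0,0],"grip": 255}
  ]
}}

```text
t: 17.77
tcp_pos: [551.8, 219.3, 119.3]
ee_rot: [[0.073, 0.975, 0.209], [0.332, -0.221, 0.917], [0.94, 0.003, -0.34]]
contact_force: [-2.9, -2.7, 4.8]
grip_width: 0.365
grip_force: 49.7
```

```bash
python3 - <<'E'
from go import *
st();print(bot.get_state()["torque"])
E
```

```text
t 17.77 tcp [551.8 219.3 119.3] q [-13.  41. 119.  82.  72. -68.] F [-2.9 -2.7  4.8] az 77.2 xaz 77.6 ytilt 0.003 tilt 70.1 w 0.3648246980829042 gf 49.65101480484009
[0.09099828 0.34597271 0.58337976]
```

Emit:
{"op": "apply_moves", "data": {
  "plan": [
    {"slide": [0,0.01,0],"twist": [-2.82,0,1.03],"grip": 255},
    {"slide": [0,0,0],"twist": [0,0,0],"grip": 255}
  ]
}}

```text
t: 18.02
tcp_pos: [552.0, 219.4, 119.3]
ee_rot: [[0.09, 0.962, 0.257], [0.328, -0.272, 0.905], [0.94, 0.003, -0.34]]
contact_force: [-3.4, -4.2, 5.2]
grip_width: 0.362
grip_force: 49.7
```

```bash
python3 - <<'E'
from go import *
st();print(bot.get_state()["torque"])
E
```

```text
t 18.02 tcp [552.  219.4 119.3] q [-13.  40. 121.  86.  70. -70.] F [-3.4 -4.2  5.2] az 74.2 xaz 74.6 ytilt 0.003 tilt 70.1 w 0.36219530069702427 gf 49.65401530265808
[0.01168884 0.3714151  0.55875264]
```

Emit:
{"op": "apply_moves", "data": {
  "plan": [
    {"slide": [0,0.01,0],"twist": [-2.82,0,1.03],"grip": 255},
    {"slide": [0,0,0],"twist": [0,0,0],"grip": 255}
  ]
}}

```text
t: 18.27
tcp_pos: [552.2, 219.4, 119.4]
ee_rot: [[0.107, 0.947, 0.304], [0.322, -0.322, 0.89], [0.941, 0.003, -0.34]]
contact_force: [-4.5, -4.7, 5.7]
grip_width: 0.365
grip_force: 49.7
```

```bash
python3 - <<'E'
from go import *
st();print(bot.get_state()["torque"])
E
```

```text
t 18.27 tcp [552.2 219.4 119.4] q [-13.  40. 123.  89.  69. -72.] F [-4.5 -4.7  5.7] az 71.2 xaz 71.6 ytilt 0.003 tilt 70.1 w 0.3648412825884806 gf 49.65571045875549
[0.01068237 0.36031332 0.62802741]
```

Emit:
{"op": "apply_moves", "data": {
  "plan": [
    {"slide": [0,0.01,0],"twist": [-3.76,0,1.37],"grip": 255},
    {"slide": [0,0,0],"twist": [0,0,0],"grip": 255}
  ]
}}

```text
t: 18.52
tcp_pos: [552.5, 219.4, 119.3]
ee_rot: [[0.129, 0.922, 0.366], [0.314, -0.388, 0.866], [0.94, 0.003, -0.34]]
contact_force: [-3.2, -4.9, 4.5]
grip_width: 0.362
grip_force: 49.9
```

```bash
python3 - <<'E'
from go import *
st();print(bot.get_state()["torque"])
E
```

```text
t 18.52 tcp [552.5 219.4 119.3] q [-13.  39. 126.  95.  68. -74.] F [-3.2 -4.9  4.5] az 67.1 xaz 67.6 ytilt 0.003 tilt 70.1 w 0.3615453553802623 gf 49.90163505077362
[-0.13197271  0.17825638  0.65529852]
```

Emit:
{"op": "apply_moves", "data": {
  "plan": [
    {"slide": [0,0.01,0],"twist": [-3.76,0,1.37],"grip": 255},
    {"slide": [0,0,0],"twist": [0,0,0],"grip": 255}
  ]
}}

```text
t: 18.77
tcp_pos: [553.4, 218.8, 119.2]
ee_rot: [[0.151, 0.892, 0.427], [0.304, -0.453, 0.838], [0.94, 0.003, -0.34]]
contact_force: [1.1, -2.6, 2.1]
grip_width: 0.361
grip_force: 50.2
```

```bash
python3 - <<'E'
from go import *
st();print(bot.get_state()["torque"])
E
```

```text
t 18.77 tcp [553.4 218.8 119.2] q [-12.  39. 128. 100.  67. -77.] F [ 1.1 -2.6  2.1] az 63.0 xaz 63.6 ytilt 0.003 tilt 70.1 w 0.361173724702488 gf 50.185115933418274
[-0.267078    0.07446986  0.35682092]
```

Emit:
{"op": "apply_moves", "data": {
  "plan": [
    {"slide": [0,-0.04,0],"twist": [9.4,0,-3.42],"grip": 255},
    {"slide": [0,-0.05,0],"twist": [9.4,0,-3.42],"grip": 255},
    {"slide": [0,-0.05,0],"twist": [9.4,0,-3.42],"grip": 255},
    {"slide": [0,-0.05,0],"twist": [9.4,0,-3.42],"grip": 255},
    {"slide": [0,0,0],"twist": [0,0,0],"grip": 255}
  ]
}}

```text
t: 19.4
tcp_pos: [551.4, 219.1, 118.9]
ee_rot: [[-0.082, 0.973, -0.218], [0.332, 0.232, 0.914], [0.94, 0.002, -0.342]]
contact_force: [-0.3, -1.4, 6.6]
grip_width: 0.361
grip_force: 50.0
```

```bash
python3 - <<'E'
from go import *
bow([552.3,214.7,118],tool(-77,-70,True));print(bot.get_state()["torque"])
E
```

```text
t 19.4 tcp [551.4 219.1 118.9] q [-10.  47. 100.  60.  86. -59.] F [-0.3 -1.4  6.6] az 103.4 xaz 103.8 ytilt 0.002 tilt 70.0 w 0.36140435262512377 gf 49.9843829870224
slide cm [ 0.   -0.02 -0.19] twist [-0.37 -0.01  0.27]
[0.64269303 0.34451215 0.01559399]
```

Emit:
{"op": "apply_moves", "data": {
  "plan": [
    {"slide": [0.03,-0.05,-0.01],"twist": [9.4,0,-3.42],"grip": 255},
    {"slide": [0,-0.05,0],"twist": [9.4,0,-3.42],"grip": 255},
    {"slide": [0,-0.05,0],"twist": [9.4,0,-3.42],"grip": 255},
    {"slide": [0,-0.05,0],"twist": [9.4,0,-3.42],"grip": 255},
    {"slide": [0,0,0],"twist": [0,0,0],"grip": 255}
  ]
}}

```text
t: 20.02
tcp_pos: [549.0, 218.6, 118.9]
ee_rot: [[-0.275, 0.597, -0.754], [0.205, 0.802, 0.56], [0.939, -0.001, -0.343]]
contact_force: [1.5, -1.4, 7.0]
grip_width: 0.367
grip_force: 50.0
```

```bash
python3 - <<'E'
from go import *
bow([552.3,214.7,118],tool(-37,-70,True));print(bot.get_state()["torque"])
E
```

```text
t 20.02 tcp [549.  218.6 118.9] q [  1.  57.  73.  38. 111. -60.] F [ 1.5 -1.4  7. ] az 143.4 xaz 143.2 ytilt -0.001 tilt 69.9 w 0.36719119791349025 gf 49.987099170684814
slide cm [-0.02 -0.12 -0.24] twist [-0.34  0.07  0.08]
[0.3230366  0.64159129 0.07971105]
```

Emit:
{"op": "apply_moves", "data": {
  "plan": [
    {"slide": [0,-0.16,-0.12],"twist": [0,0,0],"grip": 255},
    {"slide": [0,0,0],"twist": [0,0,0],"grip": 255}
  ]
}}

```text
t: 20.27
tcp_pos: [548.9, 216.4, 119.1]
ee_rot: [[-0.274, 0.604, -0.748], [0.206, 0.797, 0.568], [0.939, 0.001, -0.343]]
contact_force: [0.1, 7.4, 0.1]
grip_width: 0.362
grip_force: 50.0
```

```bash
python3 - <<'E'
from go import *
from h import *
st();print(bot.get_state()["torque"])
im=bot.get_image("wrist");w2=cv2.imread("pics/w2.png");w4=cv2.imread("pics/w4.png")
cv2.imwrite("pics/cmp.png",np.hstack([cv2.resize(x[230:380,230:410],(395,330)) for x in(w4,im[:,:,::-1])]))
E
```

```text
t 20.27 tcp [548.9 216.4 119.1] q [  1.  57.  73.  38. 110. -60.] F [0.1 7.4 0.1] az 142.8 xaz 143.0 ytilt 0.001 tilt 70.0 w 0.3623444340767013 gf 50.00565826892853
[ 0.58934001 -0.19219136 -0.97311061]
```

View pics/cmp.png

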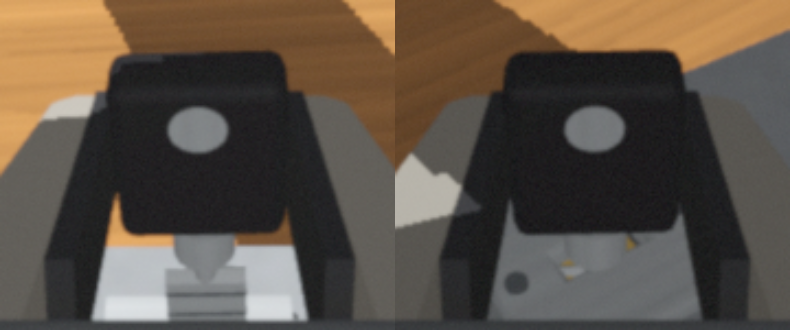

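Emit:
{"op": "apply_moves", "data": {
  "plan": [
    {"slide": [0,0.03,0.03],"twist": [9.4,0,-3.42],"grip": 255},
    {"slide": [0,-0.05,0],"twist": [9.4,0,-3.42],"grip": 255},
    {"slide": [0,-0.05,0],"twist": [9.4,0,-3.42],"grip": 255},
    {"slide": [0,0,0],"twist": [0,0,0],"grip": 255}
  ]
}}

```text
t: 20.82
tcp_pos: [548.0, 216.6, 119.1]
ee_rot: [[-0.341, 0.119, -0.932], [0.042, 0.993, 0.112], [0.939, -0.001, -0.344]]
contact_force: [3.0, 3.0, 4.5]
grip_width: 0.36
grip_force: 50.0
```

```bash
python3 - <<'E'
from go import *
bow([552.3,214.7,118],tool(-6,-70,True));print(bot.get_state()["torque"])
E
```

```text
t 20.82 tcp [548.  216.6 119.1] q [ 11.  63.  58.  21. 126. -71.] F [3.  3.  4.5] az 173.2 xaz 172.9 ytilt -0.001 tilt 69.9 w 0.3595641843359936 gf 49.95317101478577
slide cm [-0.02 -0.14 -0.18] twist [ 0.77  0.09 -0.37]
[ 0.31035527  0.1917618  -0.50974159]
```

Emit:
{"op": "apply_moves", "data": {
  "plan": [
    {"slide": [0,-0.12,-0.16],"twist": [3.8,0,-1.4],"grip": 255},
    {"slide": [0,-0.02,0],"twist": [2.8,0,-1],"grip": 255},
    {"slide": [0,0,0],"twist": [0,0,0],"grip": 255}
  ]
}}

```text
t: 21.2
tcp_pos: [548.8, 214.3, 119.2]
ee_rot: [[-0.342, 0.003, -0.94], [0.001, 1.0, 0.003], [0.94, 0.001, -0.342]]
contact_force: [-3.3, 6.4, 0.7]
grip_width: 0.362
grip_force: 50.0
```

```bash
python3 - <<'E'
from go import *
bow([552.3,214.7,118],tool(-6,-70,True));print(bot.get_state()["torque"])
E
```

```text
t 21.2 tcp [548.8 214.3 119.2] q [ 13.  64.  55.  16. 128. -75.] F [-3.3  6.4  0.7] az 179.8 xaz 179.9 ytilt 0.001 tilt 70.0 w 0.36198231324949987 gf 50.00306189060211
slide cm [ 0.01  0.07 -0.09] twist [-5.47  0.02  2.02]
[ 0.68771836  0.0119193  -1.16140363]
```

Emit:
{"op": "apply_moves", "data": {
  "plan": [
    {"slide": [0,0.07,-0.06],"twist": [-3.8,0,1.4],"grip": 255},
    {"slide": [0,0.02,0],"twist": [-1.0,0,0.35],"grip": 255},
    {"slide": [0.19,0,-0.07],"twist": [0,0,0],"grip": 255},
    {"slide": [0.19,0,-0.07],"twist": [0,0,0],"grip": 255},
    {"slide": [0,0,0],"twist": [0,0,0],"grip": 255}
  ]
}}

```text
t: 21.82
tcp_pos: [549.7, 214.4, 122.7]
ee_rot: [[-0.342, 0.094, -0.935], [0.032, 0.996, 0.089], [0.939, 0.0, -0.343]]
contact_force: [-4.4, 6.6, -4.7]
grip_width: 0.36
grip_force: 50.0
```

```bash
python3 - <<'E'
from go import *
bow([552.3,214.7,118],tool(-6,-70,True));print(bot.get_state()["torque"])
E
```

```text
t 21.82 tcp [549.7 214.4 122.7] q [ 12.  63.  57.  20. 127. -72.] F [-4.4  6.6 -4.7] az 174.6 xaz 174.7 ytilt 0.0 tilt 69.9 w 0.3602798802528511 gf 49.995553493499756
slide cm [-0.29  0.05  0.12] twist [-0.55  0.07  0.23]
[ 0.52047389 -0.77828288 -0.94296067]
```

Emit:
{"op": "apply_moves", "data": {
  "plan": [
    {"slide": [0.02,0.1,0.05],"twist": [0,0,0],"grip": 255},
    {"slide": [0.19,0,-0.07],"twist": [0,0,0],"grip": 255},
    {"slide": [0,0,0],"twist": [0,0,0],"grip": 255}
  ]
}}

```text
t: 22.2
tcp_pos: [549.5, 214.9, 126.3]
ee_rot: [[-0.341, 0.091, -0.936], [0.032, 0.996, 0.085], [0.94, -0.0, -0.342]]
contact_force: [-2.5, -0.5, -1.0]
grip_width: 0.362
grip_force: 50.0
```

```bash
python3 - <<'E'
from go import *
st();print(bot.get_state()["torque"])
E
```

```text
t 22.2 tcp [549.5 214.9 126.3] q [ 12.  63.  57.  20. 127. -72.] F [-2.5 -0.5 -1. ] az 174.8 xaz 174.7 ytilt -0.0 tilt 70.0 w 0.3617435003933038 gf 49.958751797676086
[-0.01715028 -0.47598011  0.0161412 ]
```

The moment about the key axis rose from 0.17 to 0.72 N·m between 103° and 111°. That is the stop, so the bolt is thrown, and the key now rises freely. I'll withdraw it.

Emit:
{"op": "apply_moves", "data": {
  "plan": [
    {"slide": [0.38,0,-0.14],"twist": [0,0,0],"grip": 255},
    {"slide": [0.38,0,-0.14],"twist": [0,0,0],"grip": 255},
    {"slide": [0.38,0,-0.14],"twist": [0,0,0],"grip": 255},
    {"slide": [0.38,0,-0.14],"twist": [0,0,0],"grip": 255},
    {"slide": [0.38,0,-0.14],"twist": [0,0,0],"grip": 255}
  ]
}}

```text
t: 22.82
tcp_pos: [549.6, 215.5, 146.9]
ee_rot: [[-0.341, 0.09, -0.936], [0.03, 0.996, 0.085], [0.94, 0.0, -0.342]]
contact_force: [-1.1, -1.1, -0.4]
grip_width: 0.361
grip_force: 50.0
```

```bash
python3 - <<'E'
from go import *
st();print(bot.get_state()["torque"])
E
```

```text
t 22.82 tcp [549.6 215.5 146.9] q [ 12.  62.  57.  20. 128. -71.] F [-1.1 -1.1 -0.4] az 174.8 xaz 174.9 ytilt 0.0 tilt 70.0 w 0.36117297111229574 gf 49.95981216430664
[ 0.03564201 -0.50697952 -0.03230267]
```

Emit:
{"op": "apply_moves", "data": {
  "plan": [
    {"slide": [2,0,-0.7],"twist": [0,0,0],"grip": 255},
    {"slide": [3.8,0,-1.4],"twist": [0,0,0],"grip": 255},
    {"slide": [3.8,0,-1.4],"twist": [0,0,0],"grip": 255},
    {"slide": [2,0,-0.7],"twist": [0,0,0],"grip": 255},
    {"slide": [0,0,0],"twist": [0,-10,0],"grip": 255},
    {"slide": [0,0,0],"twist": [0,-10,0],"grip": 255},
    {"slide": [0,0,0],"twist": [0,-10,0],"grip": 255},
    {"slide": [0,0,0],"twist": [0,-10,0],"grip": 255},
    {"slide": [0,0,0],"twist": [0,-10,0],"grip": 255},
    {"slide": [0,0,0],"twist": [0,-10,0],"grip": 255}
  ]
}}

```text
t: 24.08
tcp_pos: [549.5, 215.4, 270.9]
ee_rot: [[-0.982, 0.09, -0.166], [0.089, 0.996, 0.016], [0.167, 0.001, -0.986]]
contact_force: [-0.6, -0.3, -0.8]
grip_width: 0.362
grip_force: 50.0
```

```bash
python3 - <<'E'
from go import *
# dish: key az -34; bow 15 back of the dish centre
a=np.radians(-34);c=np.array([523,-352])-18*np.array([np.cos(a),np.sin(a)])
print(c);bow([*c,200],tool(-34,20,True))
E
```

```text
[ 508.07732369 -341.93452774]
t 24.07 tcp [549.5 215.4 270.9] q [ 19.  20.  88.   4.  81. -67.] F [-0.6 -0.3 -0.8] az 174.4 xaz 174.8 ytilt 0.001 tilt 9.6 w 0.3617153111338871 gf 49.95939373970032
slide cm [ -1.97 -55.82   7.06] twist [  2.71 -29.    29.02]
```

Emit:
{"op": "apply_moves", "data": {
  "plan": [
    {"slide": [0,-4,0],"twist": [0,0,0],"grip": 255},
    {"slide": [-0.2,-6,0],"twist": [0,0,0],"grip": 255},
    {"slide": [-0.2,-6,0],"twist": [0,0,0],"grip": 255},
    {"slide": [-0.2,-6,0],"twist": [0,0,0],"grip": 255},
    {"slide": [-0.2,-6,0],"twist": [0,0,0],"grip": 255},
    {"slide": [-0.2,-6,0],"twist": [0,0,0],"grip": 255},
    {"slide": [-0.2,-6,0],"twist": [0,0,0],"grip": 255},
    {"slide": [-0.2,-6,0],"twist": [0,0,0],"grip": 255},
    {"slide": [-0.2,-6,0],"twist": [0,0,0],"grip": 255},
    {"slide": [-0.2,-4,0],"twist": [0,0,0],"grip": 255}
  ]
}}

```text
t: 25.32
tcp_pos: [515.6, -346.3, 266.7]
ee_rot: [[-0.981, 0.092, -0.173], [0.09, 0.996, 0.016], [0.174, 0.0, -0.985]]
contact_force: [0.4, 0.3, -1.3]
grip_width: 0.364
grip_force: 50.0
```

Emit:
{"op": "apply_moves", "data": {
  "plan": [
    {"slide": [0,0,0],"twist": [0.7,-7.2,7.2],"grip": 255},
    {"slide": [0,0,0],"twist": [0.7,-7.2,7.2],"grip": 255},
    {"slide": [0,0,0],"twist": [0.7,-7.2,7.2],"grip": 255},
    {"slide": [0,0,0],"twist": [0.7,-7.2,7.2],"grip": 255},
    {"slide": [0,0,0],"twist": [0,0,0],"grip": 255}
  ]
}}

```text
t: 25.95
tcp_pos: [514.3, -342.5, 266.2]
ee_rot: [[-0.786, 0.556, 0.272], [0.522, 0.831, -0.19], [-0.332, -0.007, -0.943]]
contact_force: [0.4, -0.6, -0.5]
grip_width: 0.364
grip_force: 50.0
```

```bash
python3 - <<'E'
from go import *
from h import *
bow([508,-342,60],tool(-34,20,True))
c=bot.calibration("wrist");im=bot.get_image("wrist");cv2.imwrite("pics/w5.png",im[:,:,::-1])
import pickle;pickle.dump(c,open("w5.pkl","wb"))
E
```

```text
t 25.95 tcp [ 514.3 -342.5  266.2] q [-34.   7. 107.  -1.  47. -90.] F [ 0.4 -0.6 -0.5] az -34.9 xaz 146.4 ytilt -0.007 tilt 19.4 w 0.36368806455805025 gf 49.960631132125854
slide cm [ 7.6  -0.16 19.47] twist [-0.29 -0.61  0.36]
```

View pics/w5.png

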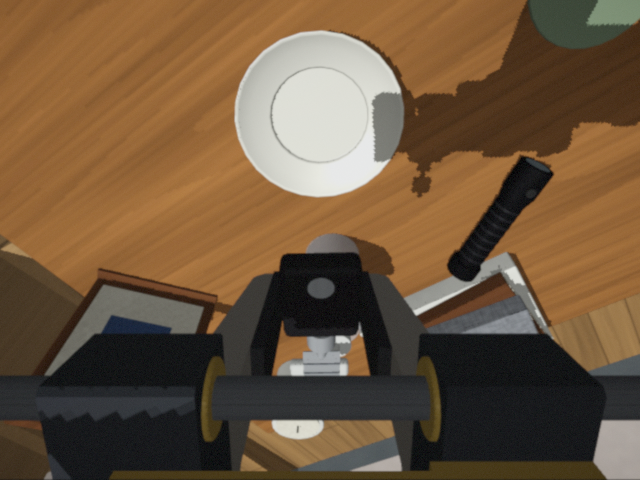

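The dish is fully in view, with its inner floor centred at about (320,115). The key sits straight in the fingers.

```bash
python3 - <<'E'
from go import *
from h import *
import pickle
c=pickle.load(open("w5.pkl","rb"))
f=plane(None,[[320,114.5]],5,c)[0];r=plane(None,[[319.5,113.5]],22,c)[0];print(f,r,plane(None,[[272,115],[368,115]],5,c).round(0).tolist())
d=(f+r)[:2]/2;a=np.radians(-34);b=d-18*np.array([np.cos(a),np.sin(a)]);print(d,b)
bow([*b,45],tool(-34,20,True))
E
```

```text
[ 520.85938387 -348.77899998    5.        ] [ 515.1034877  -345.33653711   22.        ] [[495.0, -388.0, 5.0], [547.0, -310.0, 5.0]]
[ 517.98143578 -347.05776855] [ 503.05875948 -336.99229628]
t 26.0 tcp [ 515.6 -343.3  266.9] q [-34.   7. 106.  -1.  47. -90.] F [ 0.4 -0.2  0.3] az -34.9 xaz 146.5 ytilt -0.008 tilt 19.4 w 0.3650758991401793 gf 49.960352182388306
slide cm [ 8.92 -0.   20.67] twist [-0.29 -0.61  0.48]
```

Emit:
{"op": "apply_moves", "data": {
  "plan": [
    {"slide": [1.7,0,4.2],"twist": [-0.3,-0.6,0.5],"grip": 255},
    {"slide": [1.7,0,4.2],"twist": [0,0,0],"grip": 255},
    {"slide": [1.7,0,4.2],"twist": [0,0,0],"grip": 255},
    {"slide": [1.7,0,4.2],"twist": [0,0,0],"grip": 255},
    {"slide": [1.6,0,4.1],"twist": [0,0,0],"grip": 255},
    {"slide": [0,0,0],"twist": [0,0,0],"grip": 255},
    {"slide": [0,0,0],"twist": [0,0,0],"grip": 255}
  ]
}}

```text
t: 26.88
tcp_pos: [511.7, -340.7, 42.6]
ee_rot: [[-0.777, 0.561, 0.286], [0.526, 0.828, -0.193], [-0.345, 0.001, -0.939]]
contact_force: [1.0, 0.3, -0.9]
grip_width: 0.364
grip_force: 50.0
```

```bash
python3 - <<'E'
from go import *
bow([507.7,-340.5,14],tool(-34,20,True))
E
```

```text
t 26.88 tcp [ 511.7 -340.7   42.6] q [-34.  25. 118.  -0.  17. -89.] F [ 1.   0.3 -0.9] az -34.0 xaz 145.9 ytilt 0.001 tilt 20.2 w 0.3639489867677241 gf 49.95985686779022
slide cm [ 1.55 -0.21  2.76] twist [ 0.01  0.15 -0.1 ]
```

Emit:
{"op": "apply_moves", "data": {
  "plan": [
    {"slide": [0.7,-0.1,1.3],"twist": [0,0.15,-0.1],"grip": 255},
    {"slide": [0.6,-0.1,1.1],"twist": [0,0,0],"grip": 255},
    {"slide": [0.2,0,0.3],"twist": [0,0,0],"grip": 255},
    {"slide": [0,0,0],"twist": [0,0,0],"grip": 255},
    {"slide": [0,0,0],"twist": [0,0,0],"grip": 255}
  ]
}}

```text
t: 27.5
tcp_pos: [505.3, -338.9, 11.2]
ee_rot: [[-0.778, 0.56, 0.284], [0.526, 0.828, -0.191], [-0.342, 0.0, -0.94]]
contact_force: [0.5, -0.9, 0.1]
grip_width: 0.36
grip_force: 50.0
```

```bash
python3 - <<'E'
from go import *
bow([507.7,-340.5,12],tool(-34,20,True))
E
```

```text
t 27.5 tcp [ 505.3 -338.9   11.2] q [-34.  28. 119.  -0.  13. -90.] F [ 0.5 -0.9  0.1] az -34.0 xaz 145.9 ytilt 0.0 tilt 20.0 w 0.3598995651697726 gf 49.95995879173279
slide cm [-0.05 -0.    0.23] twist [ 0.   -0.01 -0.07]
```

Now I'll lower it 1.5 mm in small steps and check the force.

Emit:
{"op": "apply_moves", "data": {
  "plan": [
    {"slide": [0.02,0,0.07],"twist": [0,0,0],"grip": 255},
    {"slide": [0.02,0,0.08],"twist": [0,0,0],"grip": 255},
    {"slide": [0,0,0],"twist": [0,0,0],"grip": 255}
  ]
}}

```text
t: 27.88
tcp_pos: [505.3, -338.8, 9.4]
ee_rot: [[-0.778, 0.56, 0.283], [0.527, 0.828, -0.191], [-0.342, 0.0, -0.94]]
contact_force: [-1.1, -1.0, -0.2]
grip_width: 0.363
grip_force: 50.0
```

```bash
python3 - <<'E'
from go import *
st()
E
```

```text
t 27.88 tcp [ 505.3 -338.8    9.4] q [-34.  28. 119.  -0.  13. -90.] F [-1.1 -1.  -0.2] az -34.0 xaz 145.9 ytilt 0.0 tilt 20.0 w 0.36317589896361324 gf 49.95997488498688
```

Emit:
{"op": "apply_moves", "data": {
  "plan": [
    {"slide": [0.02,0,0.06],"twist": [0,0,0],"grip": 255},
    {"slide": [0,0,0],"twist": [0,0,0],"grip": 255}
  ]
}}

```text
t: 28.12
tcp_pos: [505.3, -338.9, 9.3]
ee_rot: [[-0.778, 0.56, 0.284], [0.526, 0.828, -0.191], [-0.342, 0.0, -0.94]]
contact_force: [-3.1, 1.7, 6.2]
grip_width: 0.361
grip_force: 50.0
```

```bash
python3 - <<'E'
from go import *
st()
E
```

```text
t 28.12 tcp [ 505.3 -338.9    9.3] q [-34.  28. 119.  -0.  13. -90.] F [-3.1  1.7  6.2] az -34.0 xaz 145.9 ytilt 0.0 tilt 20.0 w 0.36134342406951275 gf 49.960477352142334
```

Emit:
{"op": "apply_moves", "data": {
  "plan": [
    {"slide": [0.02,0,0.06],"twist": [0,0,0],"grip": 255},
    {"slide": [0,0,0],"twist": [0,0,0],"grip": 255}
  ]
}}

```text
t: 28.38
tcp_pos: [505.3, -338.9, 9.2]
ee_rot: [[-0.778, 0.56, 0.284], [0.526, 0.828, -0.191], [-0.342, 0.0, -0.94]]
contact_force: [-5.9, 4.7, 15.6]
grip_width: 0.365
grip_force: 50.0
```

```bash
python3 - <<'E'
from go import *
st()
E
```

```text
t 28.38 tcp [ 505.3 -338.9    9.2] q [-34.  28. 119.   0.  13. -90.] F [-5.9  4.7 15.6] az -34.0 xaz 145.9 ytilt 0.0 tilt 20.0 w 0.3646238080813934 gf 49.96076703071594
```

Emit:
{"op": "apply_moves", "data": {
  "plan": [
    {"slide": [-0.03,0,-0.08],"twist": [0,0,0],"grip": 255},
    {"slide": [0,0,0],"twist": [0,0,0],"grip": 125},
    {"slide": [0,0,0],"twist": [0,0,0],"grip": 125},
    {"slide": [0,0,0],"twist": [0,0,0],"grip": 125},
    {"slide": [0,0,-1],"twist": [0,0,0],"grip": 125},
    {"slide": [0,0,-3],"twist": [0,0,0],"grip": 125},
    {"slide": [0,0,-5],"twist": [0,0,0],"grip": 125},
    {"slide": [0,0,-5],"twist": [0,0,0],"grip": 125},
    {"slide": [0,0,-5],"twist": [0,0,0],"grip": 125},
    {"slide": [0,0,0],"twist": [0,0,0],"grip": 125}
  ]
}}

```text
t: 29.62
tcp_pos: [452.5, -303.2, 192.1]
ee_rot: [[-0.777, 0.56, 0.289], [0.525, 0.828, -0.195], [-0.348, 0.0, -0.937]]
contact_force: [0.6, -0.9, -0.9]
grip_width: 0.51
grip_force: 0.0
```

```bash
python3 - <<'E'
from go import *
from h import *
st()
a=bot.get_image("wrist");t=bot.get_image("top")
cv2.imwrite("pics/end.png",np.hstack([cv2.resize(x[:,:,::-1],(400,300)) for x in(a,t)]))
E
```

```text
t 29.62 tcp [ 452.5 -303.2  192.1] q [-34.   5. 120.   0.  35. -90.] F [ 0.6 -0.9 -0.9] az -34.0 xaz 145.9 ytilt 0.0 tilt 20.4 w 0.5095892513967195 gf 0.0
```

View pics/end.png

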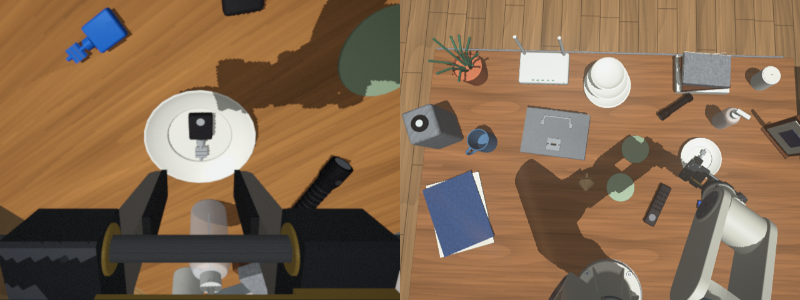

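The key lies flat in the dish (left view, about (201,135)). The box is shut and everything else is where it was, so I'm handing in the job.

```bash
python3 -c "
from cell import bot
print(bot.close_job())"
```

```text
the job is handed in; nothing more can be done
None
```

I turned the key clockwise to the lock's stop and back, took it out and laid it flat in the dish at about 30 s. The box is shut and nothing else moved; I judged the bolt thrown from the rise in torque at the stop, because no camera can see it.

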